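Load the bench filter unit and close its hood

ROBOT

A 6-joint arm with a two-finger parallel gripper is mounted at the origin on a cart in front of the work surface, level with it; the furniture and walls round the work are solid. World frame = base frame: x ahead of the robot, y to its left, z up, the work surface at z = 0. Lengths are in mm, angles in rad, forces in N, time in s.
With the tool pointing down it reaches from about 350 to 875 mm from the base axis. Payload 4.2 kg.
Tool frame: the origin (TCP) lies between the finger pads; the fingertips stand 17 mm ahead of it and the grasp point (between the pads) lies 2 mm behind it (nose_length is the distance from the TCP to the fingertips, in mm); z points along the fingers, y is the direction in which the jaws open and shut (so a half turn about z gives the same grasp; the last joint's range is limited). The gripper opens to 85 mm and grips with 20 to 120 N. Pads are 22 mm wide; open, the fingers measure 114 mm over their backs; the gripper's body (76 mm by 85 mm) begins 54 mm behind the grasp point. The pads swing forward as they close: fully open they stand 13 mm farther back than shut.
Start: joints at [-1.026, 0.385, 0.008, 0, -1.194, -0.259], TCP at [176.219, -599.622, 248.312] pointing down, gripper open.
Joint ranges: [-3.14, 3.14], [-1.21, 2.06], [-1.07, 1.41], [-3.16, 2.05], [-2.99, -0.16], [-3.1, 3.1]. Speed limits (rad/s): [2.79, 2.79, 3.14, 3.14, 3.14, 3.14].

INTERFACE

Orientations are given as a unit quaternion [x, y, z, w].
In Python, from bench import * gives the robot as it stands.
- The arm moves only by the tool jog_arm, never from a script. Its argument "increments" is a list of rows, each a list of 4 numbers: the shift along the tool's x, y, z in m, then the turn about the tool's z in degrees. A call has 1 to 10 rows; each row is the pose to reach, as a shift and turn from the pose measured when the call began, along the tool's axes at that moment; what a row does not reach only later rows make up. A row lasts 1/8 s, in which the tool goes at most 62.5 mm and 10.7 degrees, less where a joint would pass 70% of its speed; a pose out of reach is approached as far as the arm can. A call with a gripper value outside its range is refused whole. "hand" is the gripper's target within -1 to 1 (fully open at 1, half-way at 0, shut at -1), set as the call begins (left out, the last holds). The fingers move at their own pace and stop on an object; the grip force is fixed at half the most. Time passes only in rows, so rows that repeat a pose let the fingers close. It gives the time, the measured TCP pose, the force and the opening at its end, in the units of the state.
- read_state(): the state, without advancing time (a new reading comes with each control period).
- get_image(name): name is "scene" or "top" or "wrist"; returns the picture (384x512x3 uint8, red, green, blue); there is no depth.
- calibration(name): a dict with "fx", "fy", "cx", "cy" (pixels), "position" and "rotation" of the camera in the world; the wrist camera has in their place "hand_eye" (4x4, takes a point from camera to tool coordinates, whose origin is the TCP and whose axes are the flange's). Camera axes: x right, y up, looking along -z (the intrinsics and any distortion apply to the point x, -y, -z); pixel columns grow to the right and rows downward; lengths in mm; the calibration is good to about 2 mm. The wrist camera is an equidistant fisheye: a pixel r from the principal point sees the ray r / f radians off the axis. A picture is of the moment at which its call begins: read the wrist's pose just before it. calibration takes no time and is no camera call.
- job_done(): hands the job in, once; it reports no verdict.
The state is a dict: "clock": time; "joints": joint angles; "joint_vel": joint speeds; "joint_efforts": joint torques, N m; "position": TCP position; "ee_rot": TCP orientation; "contact_force": force on the tool from outside, world axes, zero at the start; "wrist_torque": the same for the moment, N m; "gripper_width": finger opening in mm.
Only numpy, scipy, OpenCV 4.12 (cv2) and the standard library are available. Lean on these libraries where they do the work, as an engineer would, in place of code of your own. Each camera call takes 0.05 s, during which the arm holds its last target.

TASK

Put the bench filter unit back into service. First pull its air slide knob out until it clicks into its outer rest, then slide every filter disc lying on the worktop fully into the unit, each in a slot of its own and lowered flat behind the slot's front lip, handle pointing straight out of the front; after that press the locked stay at its knuckle to break it, lower the hood gently until it is shut without letting it drop, and last push the air slide knob fully home. Leave the tape measure and the sanding block where they lie.

Things in the scene. Friction and masses are not known exactly. Their poses are not given: they have to be found in the camera images.
- filter_unit: Bench filter unit, a fixed grey metal case with black comb-like ledges inside. Its frame (mm here and below): origin on the worktop under a seated disc's centre, +x from open front to back (discs slide in along +x), +y left, z up. Walls y -68 to 68, x -58 to 70, up to z 130. Slide housing on its left: x -70 to 10, y 102 to 148, up to z 78. Seated discs' posts stand at x -105, one above the other, so load the lowest slot first.
- slot_0 (a point): Lowest of three like slots, one above the other; origin: seat of a disc's underside centre, ledge tops at z 28 mm of the unit. 14 mm high, 120 mm wide, ledges on both sides from x -50 to a back stop at x 57. At the ledges' front (x -50 to -40) a lip 4 mm high: slide the disc in above it, then lower it behind. Fully in: within 8 mm in x and y, flat on the ledges. Fill upward.
- slot_1 (a point): Middle of three like slots, one above the other; origin: seat of a disc's underside centre, ledge tops at z 62 mm of the unit. 14 mm high, 120 mm wide, ledges on both sides from x -50 to a back stop at x 57. At the ledges' front (x -50 to -40) a lip 4 mm high: slide the disc in above it, then lower it behind. Fully in: within 8 mm in x and y, flat on the ledges.
- slot_2 (a point): Top of three like slots, one above the other; origin: seat of a disc's underside centre, ledge tops at z 96 mm of the unit. 14 mm high, 120 mm wide, ledges on both sides from x -50 to a back stop at x 57. At the ledges' front (x -50 to -40) a lip 4 mm high: slide the disc in above it, then lower it behind. Fully in: within 8 mm in x and y, flat on the ledges.
- hood (a joint): Hood angle (rad): 0 = shut flat on the case, 1.66 = fully open as found, just past upright, held by the locked stay. Flat aluminium lid 140 x 137 mm, 0.4 kg, hinged at the back; its front skirt, 104 mm deep with a 52 mm notch for straps and posts, cannot shut over a disc not fully in. Stay broken, it stays put within about 20 degrees of upright; lower it falls unless held. Never let it close faster than 1.2 rad/s (last 0.06 rad apart).
- hood_hinge (a point): Middle of the hood's hinge axis, at (70, 0, 130) mm of the unit. The axis runs along the unit's y. While the hood is open its skirt sticks out forward over the unit at z 255 to 280, from x 85 to -22 and y -52 to 52 mm: keep the tool clear of it.
- hood_bar (a point): Middle of the hood's handle, a round steel bar, 12 mm thick, 100 mm long, along the unit's y, on two arms 34 mm beyond the hood's front edge; fingers can straddle it from above all through the swing. It circles the hinge at 174 mm radius: open, it is topmost, near (103, 0, 301) mm of the unit; shut, at (-103, 0, 148). It can turn between the fingers.
- stay_knuckle (a joint): Bend of the hood stay at its knuckle (rad): 0 = locked, just past straight; grows as the knuckle is pressed down; about 2.8 with the hood shut. Two steel links on the unit's right side. Some 10 mm down takes it past centre (a few N), then it folds on freely and the hood follows a little; broken above 0.35 (25 mm down is plenty).
- stay_tab (a point): Middle of the thumb tab at the stay's knuckle, the place to press: a black round bar, 18 mm thick, 46 mm long, along the unit's y, on the unit's right (y -82 to -128 mm). As the stay folds it moves down and back on a circle about point stay_pivot.
- stay_pivot (a point): Lower pivot of the stay on the case, at (-50, -76, 114) mm of the unit; axis along the unit's y; the tab's centre circles it at 81 mm radius.
- air_slide (a joint): Travel of the air slide (m): 0 = fully home, as found; 0.035 = pulled out. A spring detent holds it at either end and must be overcome on the way (about 8 N). Out: above 0.030; home: below 0.004.
- air_knob (a point): Centre of the air slide's round black knob, 30 mm in diameter, 22 mm long, on the unit's left front; axis along the unit's x, at y 125, z 50 mm of the unit; pulls straight out to the unit's -x (x -97 mm home, -132 mm out). Free all round: can be pinched across from above.
- disc_a: Loose filter disc: flat metal disc, 110 mm across, 4 mm thick, with a grid; two straight side runners, 72 mm long along x, make it 112 mm wide; a strap 20 x 4 mm leaves its rim along -x and ends in an upright black handle post, 20 x 20 mm, top 28 mm above the underside, centre at (-105, 0, 16) mm. 0.12 kg, flat on the worktop at first. Origin: centre of the underside. May be absent (None).
- disc_b: Loose filter disc: flat metal disc, 110 mm across, 4 mm thick, with a grid; two straight side runners, 72 mm long along x, make it 112 mm wide; a strap 20 x 4 mm leaves its rim along -x and ends in an upright black handle post, 20 x 20 mm, top 28 mm above the underside, centre at (-105, 0, 16) mm. 0.12 kg, flat on the worktop at first. Origin: centre of the underside. May be absent (None).
- disc_c: Loose filter disc: flat metal disc, 110 mm across, 4 mm thick, with a grid; two straight side runners, 72 mm long along x, make it 112 mm wide; a strap 20 x 4 mm leaves its rim along -x and ends in an upright black handle post, 20 x 20 mm, top 28 mm above the underside, centre at (-105, 0, 16) mm. 0.12 kg, flat on the worktop at first. Origin: centre of the underside. May be absent (None).
- tape_measure: Yellow and black tape measure, 69 x 90 x 30 mm, a bystander; origin under its centre.
- sanding_block: Cork sanding block, 62 x 90 x 34 mm, a bystander; origin under its centre.
Things that resemble listed ones, but are neither listed nor needed, are in the scene too. Leave any red or yellow look-alike of the disc_b alone.

How it is judged:
By the outcome, as a careful person would: the job done as asked, in the order asked, and still so for the second after the job is handed in, with the robot touching nothing.
Of disc_a, disc_b, disc_c only 2 to 3 are there at a start; the rules pass over those that are not, and their reading is None.
At some moment in a run one of disc_a, disc_b, disc_c may be knocked a few centimetres aside while the robot is not near it.
It also fails if it takes over 208 s, if anything falls off the work surface, if the arm or the gripper's body presses on something with over 40 N, if the wrist force passes 120 N, or if a joint passes its speed limit or range.

## Working session

There is one attempt and no reset: what is moved stays moved. The work goes in short steps, Python scripts to look and compute and a tool call to move; the robot and the scene stay as the last step left them, time stands still between calls to the robot, and variables do not carry over. Pictures are saved under pics/ and viewed, and the job is handed in when it is done.

Besides the shell and the picture viewer there is one more tool, called after ">>>" as a command line: name --pt "numbers of a row" for each row, then --argument value for the rest. jog_arm: Moves the arm, as the interface text tells. Its arguments: {"type":"object","properties":{"increments":{"type":"array"},"hand":{"type":"number"}},"required":["increments"]}

```bash
mkdir -p pics; ls
python3 - <<'E'
from bench import *
import cv2
print(read_state())
for n in ("scene","top","wrist"):
    print(n,calibration(n))
    cv2.imwrite(f"pics/{n}0.png",cv2.cvtColor(get_image(n),cv2.COLOR_RGB2BGR))
E
```

```text
pics
{'clock': 0.0, 'joints': array([-1.02638258e+00,  3.85595255e-01,  6.62069098e-03, -5.09443837e-04,
       -1.19402152e+00, -2.58594364e-01]), 'joint_vel': array([0.00120271, 0.0015919 , 0.00074561, 0.00095651, 0.00100469,
       0.00018167]), 'joint_efforts': array([-9.03842392e-04, -3.92292809e+01,  1.88390082e+01,  4.18616250e+00,
       -4.92084117e-03,  1.07629634e-05]), 'position': array([ 176.07615133, -599.10798396,  247.19463716]), 'ee_rot': array([-1.42330632e-01,  9.89818532e-01,  1.10493104e-03, -2.11911540e-04]), 'contact_force': array([ 0.71075831,  0.12025279, -0.06100285]), 'wrist_torque': array([ 0.03533182,  0.00907621, -0.02303367]), 'gripper_width': 85.62483101474994}
scene {'fx': 496.0241071165395, 'fy': 496.0241071165395, 'cx': 259.67095834356695, 'cy': 184.31166294620786, 'position': array([-271.22480482, 1482.04990363, 1319.4339371 ]), 'rotation': array([-0.12261888,  0.43930323,  0.86103809, -0.22492373])}
top {'fx': 495.37747550799327, 'fy': 495.37747550799327, 'cx': 257.88682593194414, 'cy': 193.00267134085502, 'position': array([ 215.33780303,  135.6958221 , 1914.15251983]), 'rotation': array([ 0.05419374, -0.06372366, -0.70350583,  0.70574916])}
wrist {'fx': 297.3186396354542, 'fy': 297.3186396354542, 'cx': 256.93758016902115, 'cy': 191.47406384343475, 'hand_eye': array([[ 1.23673534e-03,  9.64270119e-01,  2.64918115e-01,
         6.91707013e+01],
       [ 9.99999183e-01, -1.27828517e-03, -1.55600656e-05,
         4.48604640e-01],
       [ 3.23636790e-04,  2.64917918e-01, -9.64270912e-01,
        -1.24952951e+02],
       [ 0.00000000e+00,  0.00000000e+00,  0.00000000e+00,
         1.00000000e+00]])}
```

View pics/scene0.png

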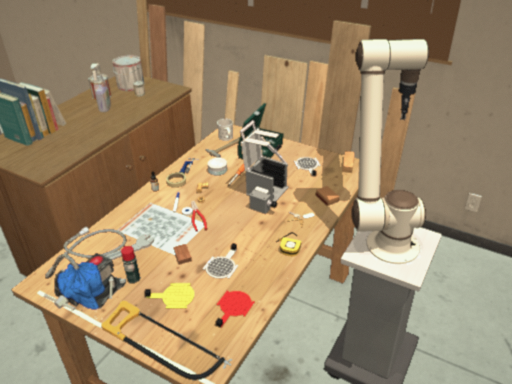

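View pics/top0.png

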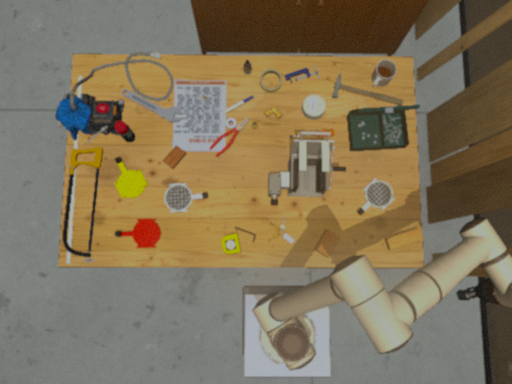

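View pics/wrist0.png

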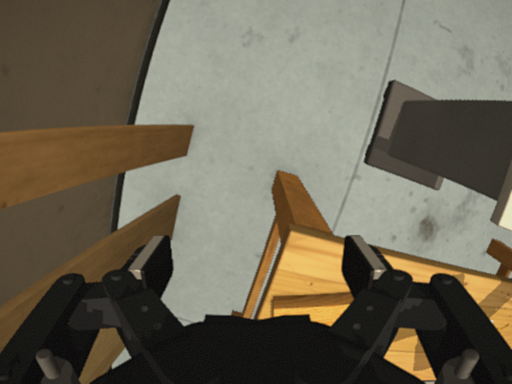

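```bash
cat > h.py <<'E'
from bench import *
import cv2, numpy as np
from scipy.spatial.transform import Rotation as R
def cam(n,st=None):
    c=calibration(n)
    if n=='wrist':
        T=np.eye(4);T[:3,:3]=R.from_quat(st['ee_rot']).as_matrix();T[:3,3]=st['position']
        M=T@c['hand_eye']; return c,M[:3,:3],M[:3,3]
    return c,R.from_quat(c['rotation']).as_matrix(),np.array(c['position'])
def ray(n,u,v,st=None):
    c,Rm,p=cam(n,st)
    x=(u-c['cx'])/c['fx'];y=(v-c['cy'])/c['fy']
    if n=='wrist':
        r=np.hypot(x,y);s=np.sin(r)/r if r>1e-9 else 1
        d=np.array([x*s,-y*s,-np.cos(r)])
    else: d=np.array([x,-y,-1.])
    return p,Rm@(d/np.linalg.norm(d))
def plane(n,u,v,z,st=None):
    p,d=ray(n,u,v,st); return p+d*(z-p[2])/d[2]
def proj(n,P,st=None):
    c,Rm,p=cam(n,st); q=Rm.T@(np.array(P,float)-p)
    if n=='wrist':
        h=np.hypot(q[0],q[1]);t=np.arctan2(h,-q[2]);k=t/max(h,1e-9)
        return np.array([c['cx']+c['fx']*q[0]*k,c['cy']-c['fy']*q[1]*k])
    return np.array([c['cx']+c['fx']*q[0]/-q[2],c['cy']+c['fy']*q[1]/q[2]])
def grab(n,f):
    st=read_state();im=cv2.cvtColor(get_image(n),cv2.COLOR_RGB2BGR);cv2.imwrite(f'pics/{f}.png',im);return st,im
def crop(im,f,x0,x1,y0,y1,k):
    cv2.imwrite(f'pics/{f}.png',cv2.resize(im[y0:y1,x0:x1],None,fx=k,fy=k,interpolation=cv2.INTER_CUBIC))
E
python3 - <<'E'
from h import *
im=cv2.imread('pics/top0.png'); crop(im,'topc',240,440,110,260,4)
im=cv2.imread('pics/scene0.png'); crop(im,'scenec',190,350,90,230,5)
for u,v in [(178,197),(206,195),(377,194),(361,211),(313,165),(73,56),(413,56),(58,266),(424,266)]:
    print(u,v,plane('top',u,v,4).round())
E
```

```text
178 197 [520. 421.   4.]
206 195 [529. 313.   4.]
377 194 [ 535. -357.    4.]
361 211 [ 468. -292.    4.]
313 165 [ 651. -108.    4.]
73 56 [1101.  866.    4.]
413 56 [1113. -528.    4.]
58 266 [253. 868.   4.]
424 266 [ 256. -527.    4.]
```

View pics/topc.png

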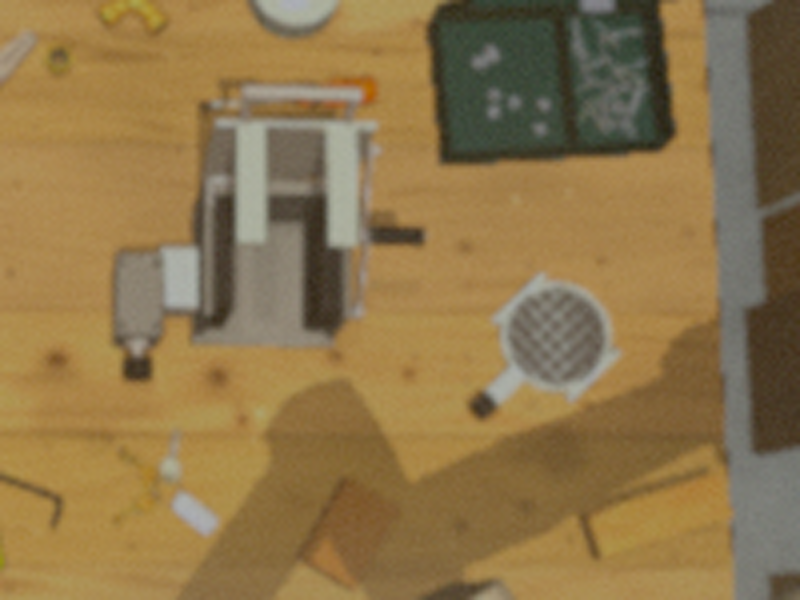

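View pics/scenec.png

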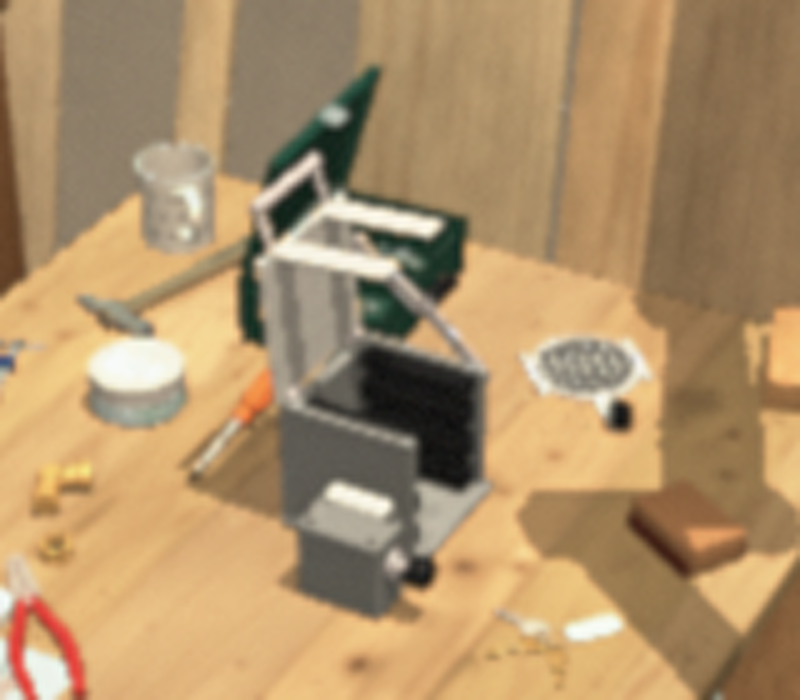

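Run:
```python
from h import *
f=lambda x,y,z: plane('top',240+x/4,110+y/4,z).round(1)
print('knob',f(137,366,50)); k=f(137,366,50)
a=f(243,93,301);b=f(362,95,301);print('bar',a,b,np.linalg.norm(a-b))
bar=(a+b)/2
# unit vec from knob to bar = (200,-125)
d=bar[:2]-k[:2]; yaw=np.arctan2(d[1],d[0])-np.arctan2(-125,200); print(np.hypot(*d),np.hypot(200,125),np.degrees(yaw))
c,s=np.cos(yaw),np.sin(yaw); Rz=np.array([[c,-s],[s,c]])
o=k[:2]-Rz@[-97,125]; print('origin',o)
for n,q in dict(fl=(-58,68,130),fr=(-58,-68,130),bl=(70,68,130),br=(70,-68,130),flb=(-58,68,0),frb=(-58,-68,0),hous=(-70,148,78),knob=(-97,125,50),barL=(103,50,301)).items():
    P=np.r_[Rz@q[:2]+o,q[2]]
    u=proj('top',P);v=proj('scene',P);print(n,((u-[240,110])*4).round(),((v-[190,90])*5).round())
# discs
for n,(x,y) in dict(disc=(557,335),post=(484,404)).items():print(n,f(x,y,4 if n=='disc' else 28))
```

```text
knob [497.   48.4  50. ]
bar [692.4 -30.1 301. ] [ 691.3 -130.7  301. ] 100.60601373675432
233.57217835178906 235.8495283014151 -1.460169558471483
origin [590.78325126 -79.03116488]
fl [204. 313.] [414. 442.]
fr [353. 317.] [491. 364.]
bl [206. 177.] [284. 399.]
br [353. 181.] [365. 325.]
flb [194. 336.] [413. 565.]
frb [332. 340.] [489. 485.]
hous [115. 332.] [378. 546.]
knob [137. 366.] [420. 568.]
barL [245.  90.] [256. 206.]
disc [ 536.4 -366.     4. ]
post [ 464.7 -286.6   28. ]
```

```bash
cat >> h.py <<'E'
U0=np.array([590.8,-79.0]);UY=np.radians(-1.3)
def u2w(x,y,z):
    c,s=np.cos(UY),np.sin(UY);return np.array([U0[0]+c*x-s*y,U0[1]+s*x+c*y,z])
def w2u(P):
    c,s=np.cos(UY),np.sin(UY);d=np.array(P[:2])-U0;return np.array([c*d[0]+s*d[1],-s*d[0]+c*d[1],P[2]])
def inc(P,az=None,st=None):
    """tool increments (m, deg) to TCP world P, tool y azimuth az deg"""
    st=st or read_state();Rm=R.from_quat(st['ee_rot']).as_matrix()
    d=Rm.T@(np.array(P)-st['position'])/1000
    cur=np.degrees(np.arctan2(Rm[1,1],Rm[0,1]));t=0 if az is None else -((az-cur+180)%360-180)
    return d.round(4).tolist(),round(t,2),'cur az %.2f'%cur,'tilt',Rm[:,2].round(4).tolist()
E
python3 - <<'E'
from h import *
print(inc([420,-60,340],90))
E
```

```text
([-0.386, 0.4488, -0.0918], np.float64(16.37), 'cur az 106.37', 'tilt', [-0.0005, 0.0015, -1.0])
```

>>> jog_arm --pt "-0.06 0.07 -0.09 3" --pt "-0.12 0.14 -0.09 6" --pt "-0.19 0.22 -0.09 10" --pt "-0.26 0.3 -0.09 16" --pt "-0.33 0.38 -0.09 16.4" --pt "-0.386 0.449 -0.092 16.4" --pt "-0.386 0.449 -0.092 16.4" --pt "-0.386 0.449 -0.092 16.4" --pt "-0.386 0.449 -0.092 16.4" --pt "-0.386 0.449 -0.092 16.4" --hand 1

```text
clock: 1.4
position: [420.3, -57.6, 340.4]
ee_rot: [-0.0, 1.0, 0.001, -0.0]
contact_force: [1.0, -0.7, 0.7]
gripper_width: 85.4
```

>>> jog_arm --pt "0 0 0 0" --pt "0 0 0 0"

```text
clock: 1.65
position: [419.9, -57.6, 340.1]
ee_rot: [-0.001, 1.0, 0.001, -0.0]
contact_force: [0.1, -0.8, 0.1]
gripper_width: 85.4
```

Run:
```python
from h import *
st,im=grab('wrist','w1'); print(st['clock'],st['position'],inc([420,-60,340],90,st),st['joints'])
np.save('w1.npy',st,allow_pickle=True)
crop(im,'w1b',0,512,0,384,1.5)
for q in [(-58,68,130),(-58,-68,130),(-58,68,0),(-58,-68,0),(-70,148,78),(-70,102,78),(-97,125,50),(-50,-105,195)]:
    print(q,(proj('wrist',u2w(*q),st)*1.5).round())
```

```text
1.65 [419.88253815 -57.56240856 340.10062297] ([-0.0001, -0.0024, 0.0001], np.float64(0.09), 'cur az 90.09', 'tilt', [-0.001, 0.0016, -1.0]) [ 0.24906731 -0.02792604 -0.27751734 -0.00188361 -1.32172266 -1.81780965]
(-58, 68, 130) [441. 391.]
(-58, -68, 130) [283. 386.]
(-58, 68, 0) [427. 336.]
(-58, -68, 0) [307. 332.]
(-70, 148, 78) [516. 354.]
(-70, 102, 78) [471. 354.]
(-97, 125, 50) [490. 318.]
(-50, -105, 195) [219. 432.]
```

View pics/w1b.png

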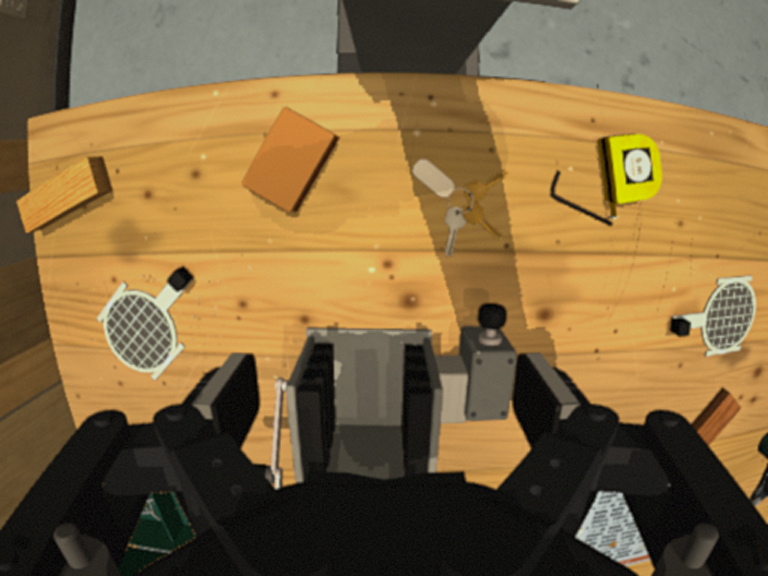

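Run:
```python
from h import *
im=cv2.imread('pics/w1.png'); crop(im,'w1c',180,360,190,300,4.4)
```

```text
(no output)
```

View pics/w1c.png

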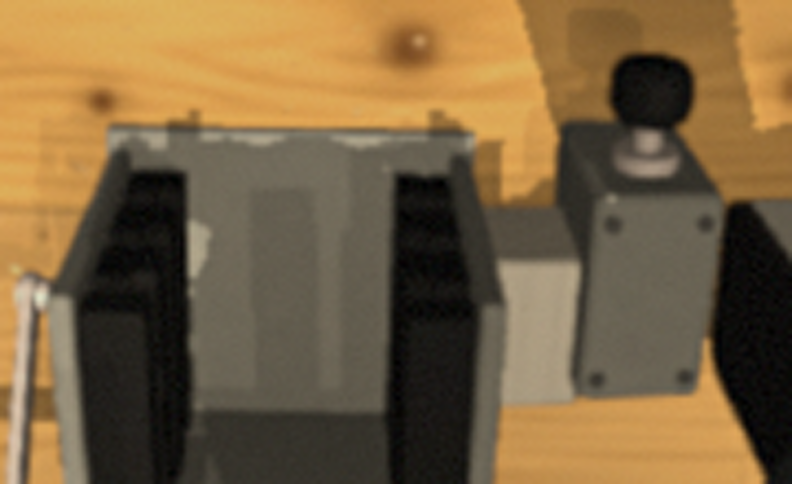

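Run:
```python
from h import *
st=np.load('w1.npy',allow_pickle=True).item()
f=lambda x,y,z: plane('wrist',180+x/4.4,190+y/4.4,z,st)
obs=[((110,128),(-58,-68,2)),((473,135),(-58,68,2)),((50,293),(-58,-68,130)),((502,303),(-58,68,130)),((592,193),(-70,102,78)),((722,203),(-70,148,78)),((652,90),(-97,125,54))]
A=[];B=[]
for p,q in obs:
    P=f(*p,q[2]);print(q,w2u(P).round(1));A.append(q[:2]);B.append(P[:2])
A=np.array(A,float);B=np.array(B);a=A-A.mean(0);b=B-B.mean(0)
H=a.T@b;y=np.arctan2(H[0,1]-H[1,0],H[0,0]+H[1,1]);c,s=np.cos(y),np.sin(y)
print(np.degrees(y),B.mean(0)-np.array([[c,-s],[s,c]])@A.mean(0))
```

```text
(-58, -68, 2) [-63.4 -66.6   2. ]
(-58, 68, 2) [-64.4  71.8   2. ]
(-58, -68, 130) [-59.7 -63.9 130. ]
(-58, 68, 130) [-60.7  68.  130. ]
(-70, 102, 78) [-73.5 102.9  78. ]
(-70, 148, 78) [-69.9 148.   78. ]
(-97, 125, 54) [-101.2  125.9   54. ]
-1.5670533386351486 [587.16420994 -77.62902387]
```

```bash
sed -i 's/^U0=.*/U0=np.array([588.5,-78.0]);UY=np.radians(-1.45)/' h.py
python3 - <<'E'
from h import *
print(u2w(-98,125,48),inc(u2w(-98,125,48),88.55))
E
```

```text
[493.69445238  49.43982164  48.        ] ([-0.0742, 0.107, 0.2923], np.float64(1.47), 'cur az 90.02', 'tilt', [-0.0007, 0.0017, -1.0])
```

>>> jog_arm --pt "-0.06 0.06 0.0 1.5" --pt "-0.074 0.107 0.03 1.5" --pt "-0.074 0.107 0.09 1.5" --pt "-0.074 0.107 0.15 1.5" --pt "-0.074 0.107 0.2 1.5" --pt "-0.074 0.107 0.24 1.5" --pt "-0.074 0.107 0.27 1.5" --pt "-0.074 0.107 0.29 1.5" --pt "-0.074 0.107 0.292 1.5" --pt "-0.074 0.107 0.292 1.5"

```text
clock: 2.95
position: [494.0, 48.7, 48.9]
ee_rot: [0.014, 1.0, 0.001, 0.0]
contact_force: [-0.2, 0.2, 0.8]
gripper_width: 85.2
```

>>> jog_arm --pt "0 0 0 0" --pt "0 0 0 0" --pt "0 0 0 0" --pt "0 0 0 0" --pt "0 0 0 0" --pt "0 0 0 0" --pt "0 0 0 0" --hand -1

```text
clock: 3.82
position: [494.3, 49.5, 49.7]
ee_rot: [0.013, 1.0, 0.001, 0.001]
contact_force: [-2.0, 4.3, 5.4]
gripper_width: 28.0
```

Run:
```python
from h import *
st=read_state();print(w2u(st['position']),st['gripper_width'],st['contact_force'])
```

```text
[-97.38361686 125.11225941  49.71226969] 28.043499218244737 [-2.02921265  4.33648639  5.36393054]
```

>>> jog_arm --pt "0.005 0 0 0" --pt "0.01 0 0 0" --pt "0.015 0 0 0" --pt "0.02 0 0 0" --pt "0.025 0 0 0" --pt "0.03 0 0 0" --pt "0.034 0 0 0" --pt "0.037 0 0 0" --pt "0.037 0 0 0"

```text
clock: 4.95
position: [459.1, 50.2, 49.7]
ee_rot: [0.013, 1.0, 0.002, 0.003]
contact_force: [5.7, -6.5, -2.3]
gripper_width: 28.2
```

>>> jog_arm --pt "0 0 0 0" --pt "0 0 0 0" --pt "0 0 0 0" --pt "0 0 0 0" --hand 1

```text
clock: 5.45
position: [459.2, 50.4, 49.8]
ee_rot: [0.013, 1.0, 0.002, 0.003]
contact_force: [-0.0, -0.4, 0.8]
gripper_width: 85.5
```

>>> jog_arm --pt "0 0 -0.05 0" --pt "0 0 -0.1 0" --pt "0 0 -0.16 0" --pt "0 0 -0.22 0" --pt "0 0 -0.25 0" --pt "0 0 -0.25 0"

```text
clock: 6.2
position: [458.7, 50.0, 302.5]
ee_rot: [0.013, 1.0, 0.003, 0.006]
contact_force: [0.1, -0.1, -2.0]
gripper_width: 85.3
```

Run:
```python
from h import *
st,im=grab('wrist','w2');crop(im,'w2b',0,512,0,384,1.5);np.save('w2.npy',st,allow_pickle=True)
print(st['clock'],w2u(st['position']))
for x in (-97,-132): print((1.5*proj('wrist',u2w(x,125,54),st)).round())
grab('top','t2')
```

```text
6.2 [-133.0294528   124.72365257  302.52070702]
[384. 287.]
[384. 247.]
```

View pics/w2b.png

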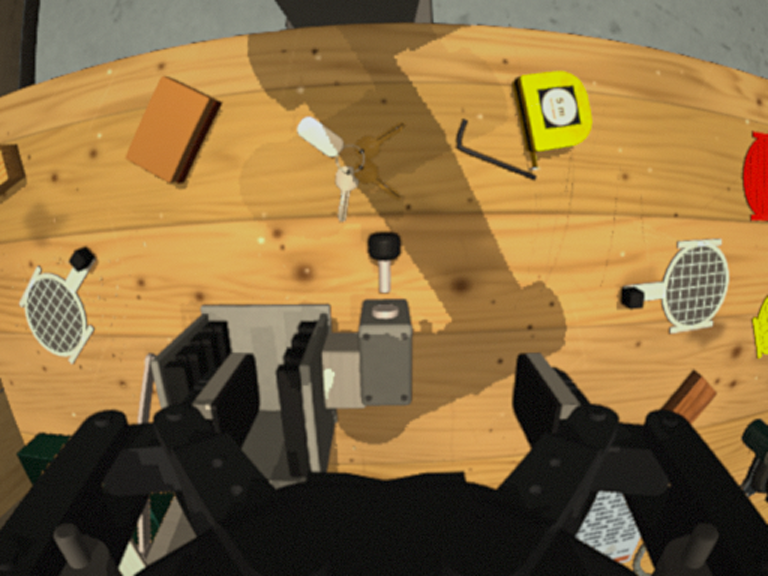

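Run:
```python
from h import *
st=np.load('w2.npy',allow_pickle=True).item()
f=lambda x,y,z: plane('wrist',x/1.5,y/1.5,z,st)
c=f(696,286,4);p=f(633,297,28);print(c,p,np.linalg.norm((c-p)[:2]),np.degrees(np.arctan2(*(c-p)[[1,0]])))
c=f(57,315,4);p=f(81,260,28);print(c,p,np.linalg.norm((c-p)[:2]),np.degrees(np.arctan2(*(c-p)[[1,0]])))
print(inc([525,320,150],185))
```

```text
[517.39109162 419.71108695   4.        ] [519.90580184 310.2997158   28.        ] 109.44026636859397 91.31665399786054
[ 534.8150225  -356.23764037    4.        ] [ 463.55029303 -277.86729853   28.        ] 105.92720211603302 -47.71872093415075
([-0.0603, 0.2715, 0.1503], np.float64(-96.46), 'cur az 88.54', 'tilt', [0.0045, 0.0034, -1.0])
```

>>> jog_arm --pt "-0.03 0.06 0 -10" --pt "-0.06 0.12 0 -20" --pt "-0.061 0.18 0.03 -30" --pt "-0.061 0.2 0.06 -40" --pt "-0.061 0.2 0.1 -50" --pt "-0.061 0.2 0.1 -60" --pt "-0.061 0.2 0.1 -70" --pt "-0.061 0.2 0.1 -80" --pt "-0.061 0.2 0.1 -90" --pt "-0.061 0.2 0.1 -94"

```text
clock: 7.55
position: [522.6, 247.7, 197.7]
ee_rot: [0.724, -0.69, 0.0, -0.001]
contact_force: [-0.0, -0.1, 1.5]
gripper_width: 85.6
```

>>> jog_arm --pt "0 0 0 0" --pt "0 0 0 0"

```text
clock: 7.8
position: [522.0, 247.3, 196.2]
ee_rot: [0.723, -0.691, -0.0, 0.001]
contact_force: [0.8, -1.0, -0.5]
gripper_width: 85.3
```

Run:
```python
from h import *
st,im=grab('wrist','w3');crop(im,'w3b',0,512,0,384,1.5);np.save('w3.npy',st,allow_pickle=True)
print(st['clock'],st['position'],inc([520,310,20],182,st))
```

```text
7.8 [522.02351708 247.26562897 196.18543443] ([-0.0629, -0.0012, 0.1761], np.float64(0.63), 'cur az -177.37', 'tilt', [-0.0017, -0.001, -1.0])
```

View pics/w3b.png

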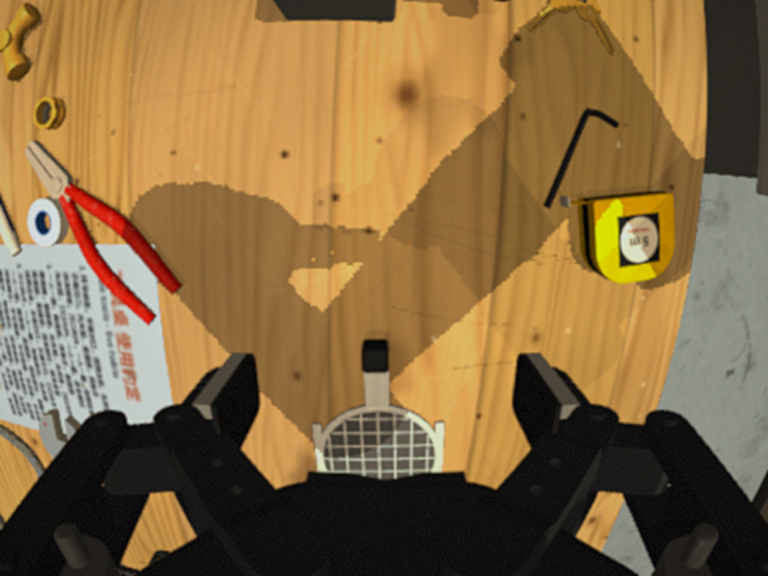

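Run:
```python
from h import *
im=cv2.imread('pics/w3.png'); crop(im,'w3c',190,310,215,325,6)
```

```text
(no output)
```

View pics/w3c.png

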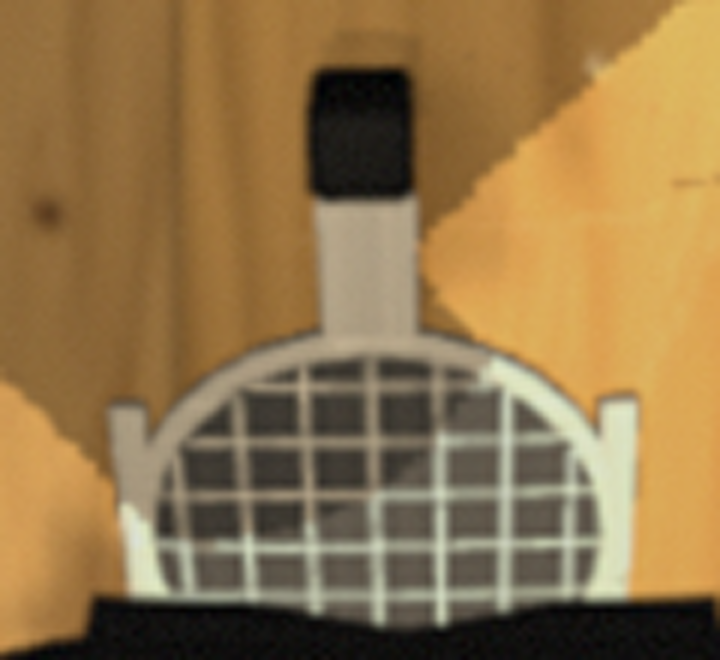

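Run:
```python
from h import *
st=np.load('w3.npy',allow_pickle=True).item()
f=lambda x,y,z: plane('wrist',190+x/6,215+y/6,z,st)
fl=f(312,112,28);fr=f(411,112,28);bl=f(315,198,28);br=f(412,198,28)
for q in (fl,fr,bl,br):print(q)
p=(fl+fr+bl+br)/4
r1=f(128,403,4);r2=f(618,398,4);print(r1,r2,np.linalg.norm(r1-r2))
m=(r1+r2)/2; d=m-p;print('post',p,'dir',np.degrees(np.arctan2(d[1],d[0])),np.hypot(*d[:2]),'from runners',np.degrees(np.arctan2(*(r1-r2)[[1,0]]))-90)
s1=f(320,205,4);s2=f(418,205,4);t1=f(324,330,4);t2=f(418,330,4)
print('strap',(s1+s2)/2,(t1+t2)/2, np.degrees(np.arctan2(*((t1+t2-s1-s2)[[1,0]]))))
```

```text
[532.65665962 307.86351585  28.        ]
[514.99610205 306.99429262  28.        ]
[531.61635681 324.99440536  28.        ]
[513.97188271 324.11448309  28.        ]
[570.3495309  387.82661168   4.        ] [467.86535068 381.37285299   4.        ] 102.68718613529884
post [523.3102503  315.99167423  28.        ] dir 93.50545867625226 68.73666594295186 from runners -86.39665848755358
strap [521.6412569  337.84499302   4.        ] [520.08950222 366.54810111   4.        ] 93.09452643632046
```

Run:
```python
from h import *
print(inc([523.3,316,18],183.3))
```

```text
([-0.0686, -0.0043, 0.1786], np.float64(-0.65), 'cur az -177.35', 'tilt', [-0.0008, -0.0005, -1.0])
```

>>> jog_arm --pt "-0.05 -0.004 0.03 -0.6" --pt "-0.069 -0.004 0.09 -0.6" --pt "-0.069 -0.004 0.13 -0.6" --pt "-0.069 -0.004 0.16 -0.6" --pt "-0.069 -0.004 0.175 -0.6" --pt "-0.069 -0.004 0.178 -0.6" --pt "-0.069 -0.004 0.178 -0.6"

```text
clock: 8.72
position: [523.6, 316.9, 19.7]
ee_rot: [0.727, -0.687, -0.0, -0.001]
contact_force: [0.5, -0.1, 0.1]
gripper_width: 85.3
```

>>> jog_arm --pt "0 0 0 0" --pt "0 0 0 0" --pt "0 0 0 0" --pt "0 0 0 0" --pt "0 0 0 0" --pt "0 0 0 0" --pt "0 0 0 0" --pt "0 0 0 0" --hand -1

```text
clock: 9.72
position: [524.0, 317.1, 20.2]
ee_rot: [0.727, -0.687, 0.0, -0.001]
contact_force: [0.2, 0.4, 5.9]
gripper_width: 18.9
```

>>> jog_arm --pt "0 0 -0.01 0" --pt "0 0 -0.03 0" --pt "0 0 -0.06 0" --pt "0 0 -0.06 0" --pt "0 0 -0.06 0"

```text
clock: 10.35
position: [523.1, 316.5, 79.3]
ee_rot: [0.727, -0.687, -0.0, -0.0]
contact_force: [0.0, -1.1, -0.3]
gripper_width: 19.0
```

Run:
```python
from h import *
st,im=grab('wrist','w4');crop(im,'w4b',0,512,0,384,1.5);np.save('w4.npy',st,allow_pickle=True)
print(st['clock'],st['position'],st['gripper_width'],inc([450,250,200],88.5,st))
st,im=grab('scene','s4');crop(im,'s4b',150,350,120,290,4)
```

```text
10.35 [523.05287754 316.52179718  79.2768762 ] 18.975849600732474 ([0.0622, 0.0767, -0.1207], np.float64(94.73), 'cur az -176.77', 'tilt', [-0.0002, 0.0004, -1.0])
```

View pics/w4b.png

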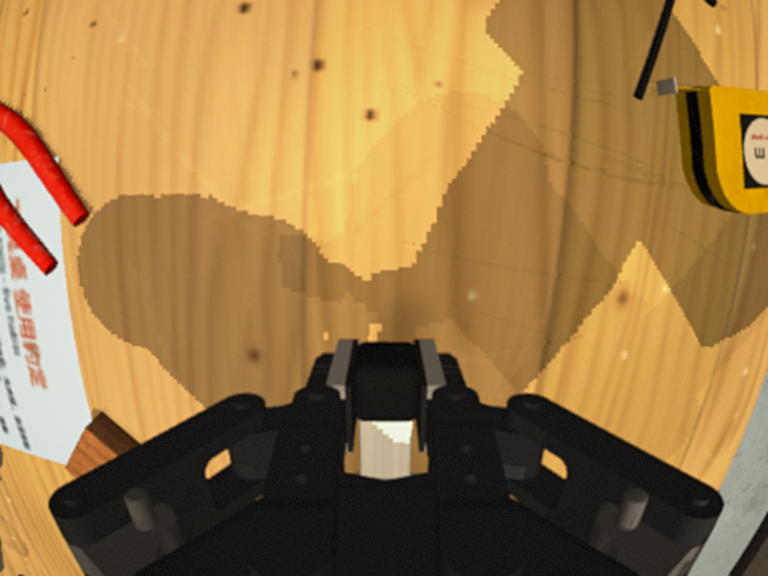

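View pics/s4b.png

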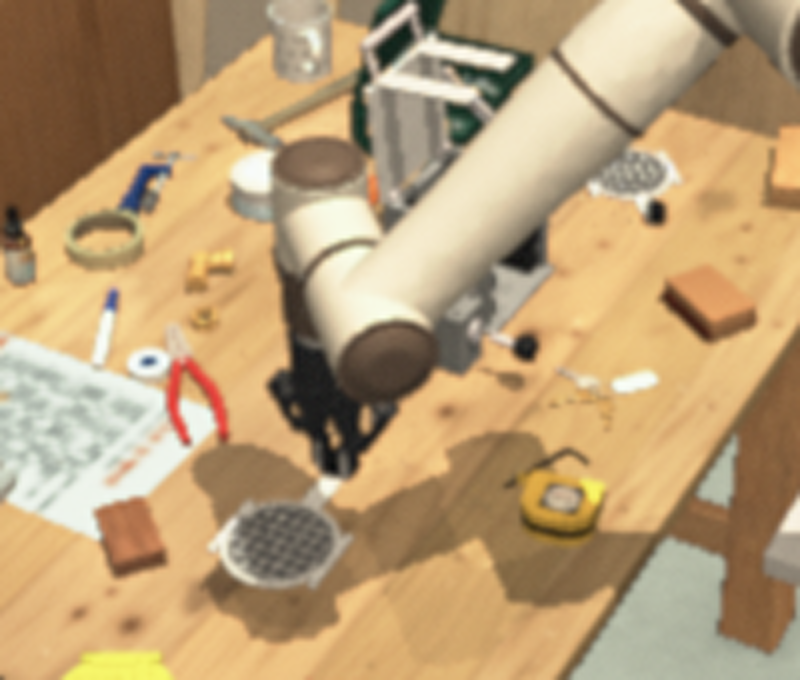

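Run:
```python
from h import *
print(inc([400,230,130],88.55));print(u2w(-228,0,130))
```

```text
([0.0793, 0.1278, -0.0511], np.float64(94.69), 'cur az -176.76', 'tilt', [-0.0008, -0.0006, -1.0])
[360.57300833 -72.23055739 130.        ]
```

>>> jog_arm --pt "0 0.01 -0.03 6" --pt "0.01 0.02 -0.051 14" --pt "0.02 0.035 -0.051 23" --pt "0.03 0.05 -0.051 32" --pt "0.04 0.065 -0.051 41" --pt "0.05 0.08 -0.051 51" --pt "0.06 0.095 -0.051 61" --pt "0.07 0.11 -0.051 71" --pt "0.079 0.128 -0.051 80" --pt "0.079 0.128 -0.051 88"

```text
clock: 11.7
position: [398.0, 228.8, 128.9]
ee_rot: [-0.043, 0.999, -0.001, -0.002]
contact_force: [0.2, 0.4, -0.1]
gripper_width: 18.8
```

>>> jog_arm --pt "0 0 0 6.5" --pt "0 0 0 6.5"

```text
clock: 11.95
position: [397.5, 228.4, 128.2]
ee_rot: [0.013, 1.0, -0.002, -0.002]
contact_force: [-0.0, 0.0, -1.3]
gripper_width: 18.7
```

Run:
```python
from h import *
st=read_state();print(st['position'],st['gripper_width'],inc(u2w(-228,0,130),88.55))
```

```text
[397.48293111 228.35582199 128.15780643] 18.72715502883845 ([0.0292, -0.3014, -0.0005], np.float64(-0.03), 'cur az 88.52', 'tilt', [-0.0048, -0.0039, -1.0])
```

>>> jog_arm --pt "0.029 -0.04 -0.002 0" --pt "0.029 -0.09 -0.002 0" --pt "0.029 -0.14 -0.002 0" --pt "0.029 -0.19 -0.002 0" --pt "0.029 -0.24 -0.002 0" --pt "0.029 -0.28 -0.002 0" --pt "0.029 -0.3 -0.002 0" --pt "0.029 -0.301 -0.002 0" --pt "0.029 -0.301 -0.002 0"

```text
clock: 13.08
position: [360.8, -71.6, 131.4]
ee_rot: [0.012, 1.0, -0.002, -0.003]
contact_force: [0.8, -0.2, -0.2]
gripper_width: 19.0
```

Run:
```python
from h import *
st=read_state();print(st['position'],inc(u2w(-228,0,53),88.55))
```

```text
[360.80098373 -71.5956183  131.35409264] ([-0.0002, -0.0003, 0.0784], np.float64(0.03), 'cur az 88.58', 'tilt', [-0.0051, -0.004, -1.0])
```

>>> jog_arm --pt "0 0 0.03 0" --pt "0 0 0.06 0" --pt "0 0 0.075 0" --pt "0 0 0.076 0" --pt "0 0 0.076 0" --pt "0 0 0.076 0"

```text
clock: 13.82
position: [361.1, -71.5, 56.1]
ee_rot: [0.012, 1.0, -0.002, -0.002]
contact_force: [0.5, -1.4, -1.5]
gripper_width: 19.0
```

Run:
```python
from h import *
st,im=grab('top','t5');crop(im,'t5b',240,360,120,270,5)
print(st['clock'],st['position'],inc(u2w(-228,0,55),88.55,st))
st,im=grab('scene','s5');crop(im,'s5b',220,350,110,240,6)
```

```text
13.825 [361.09997048 -71.51557487  56.0648947 ] ([0.0005, -0.0007, 0.0011], np.float64(0.07), 'cur az 88.62', 'tilt', [-0.0031, -0.0035, -1.0])
```

View pics/t5b.png

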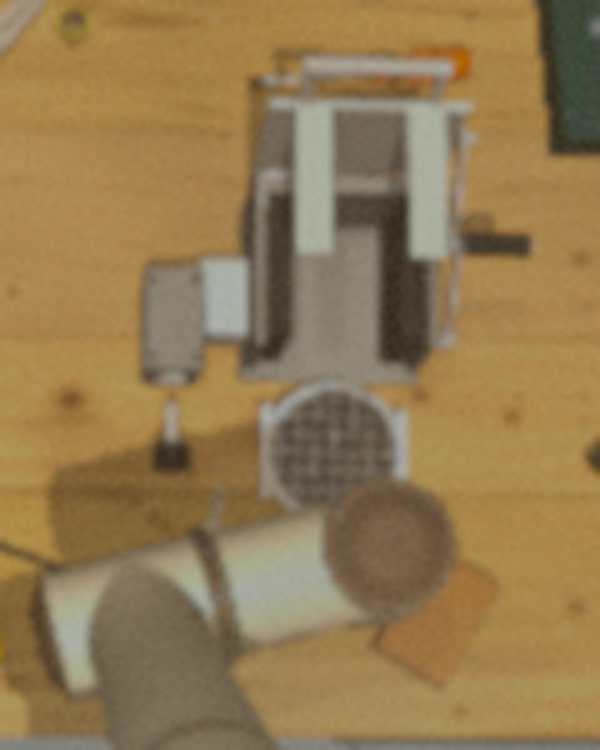

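View pics/s5b.png

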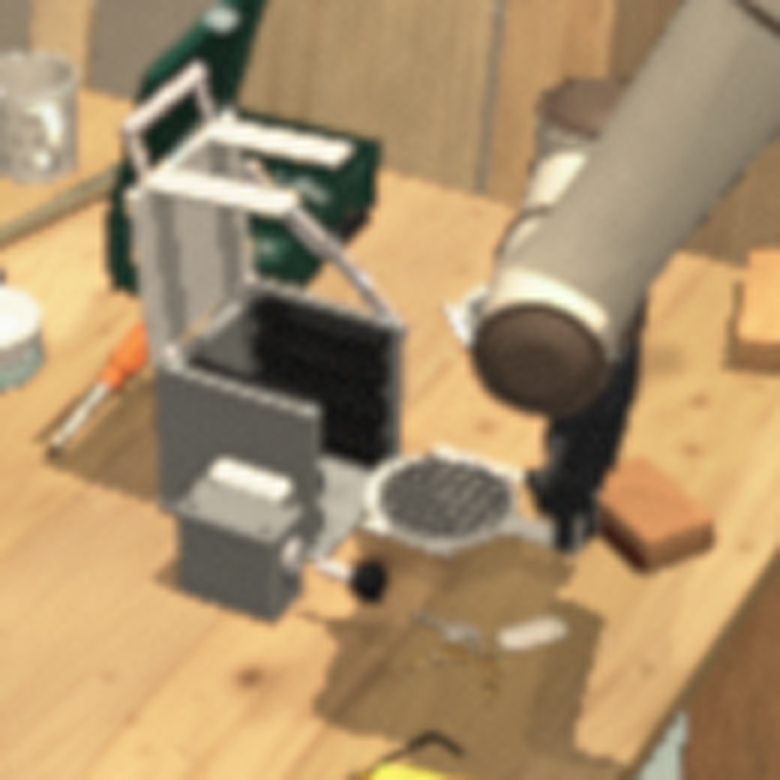

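Run:
```python
from h import *
f=lambda x,y,z: w2u(plane('top',240+x/5,120+y/5,z)).round(1)
print('disc l/r',f(262,447,38),f(406,447,38),'front',f(333,383,38))
print('base',f(240,376,1),f(416,381,1))
print('wall top fl inner/outer?',f(242,362,130),f(438,345,130))
print('bar',f(302,66,301),f(453,71,301)); print('knob',f(172,455,55)); print('hous',f(141,378,78),f(201,380,78))
for q in [(-58,-68,130),(-58,68,130),(-58,-62,130),(-50,60,110)]: print(q,((proj('top',u2w(*q))-[240,120])*5).round())
```

```text
disc l/r [-121.3   53.5   38. ] [-118.1  -56.8   38. ] front [-70.1  -0.3  38. ]
base [-60.7  68.6   1. ] [-60.5 -69.5   1. ]
wall top fl inner/outer? [-71.7  76.5 130. ] [-54.8 -67.  130. ]
bar [102.8  51.7 301. ] [102.5 -50.4 301. ]
knob [-131.7  122.9   55. ]
hous [-77.2 148.5  78. ] [-77.4 103.4  78. ]
(-58, -68, 130) [439. 349.]
(-58, 68, 130) [254. 344.]
(-58, -62, 130) [431. 349.]
(-50, 60, 110) [263. 338.]
```

>>> jog_arm --pt "-0.01 0.0015 0.001 0" --pt "-0.02 0.0015 0.001 0" --pt "-0.03 0.0015 0.001 0" --pt "-0.04 0.0015 0.001 0" --pt "-0.045 0.0015 0.001 0" --pt "-0.045 0.0015 0.001 0"

```text
clock: 14.68
position: [406.1, -71.4, 54.7]
ee_rot: [0.012, 1.0, -0.002, -0.002]
contact_force: [0.7, -0.6, -1.2]
gripper_width: 18.7
```

Run:
```python
from h import *
st,im=grab('wrist','w6');crop(im,'w6b',0,512,0,384,1.5);
print(st['clock'],w2u(st['position']),st['contact_force'],inc(u2w(-104,1,55),88.55,st))
st,im=grab('top','t6');crop(im,'t6b',270,350,150,230,8)
```

```text
14.675 [-182.47369674    2.02345401   54.66238103] [ 0.67923849 -0.55000761 -1.19171077] ([-0.0785, -0.0011, -0.0006], np.float64(0.02), 'cur az 88.57', 'tilt', [-0.0036, -0.0036, -1.0])
```

View pics/w6b.png

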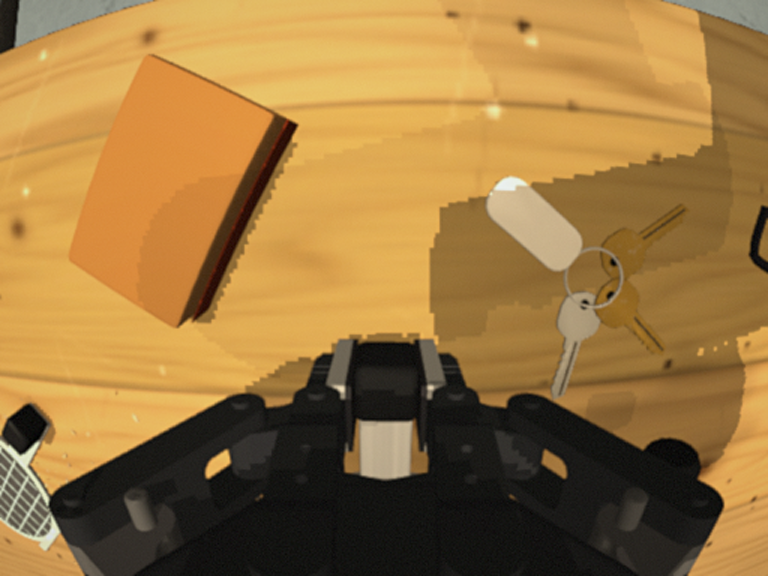

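View pics/t6b.png

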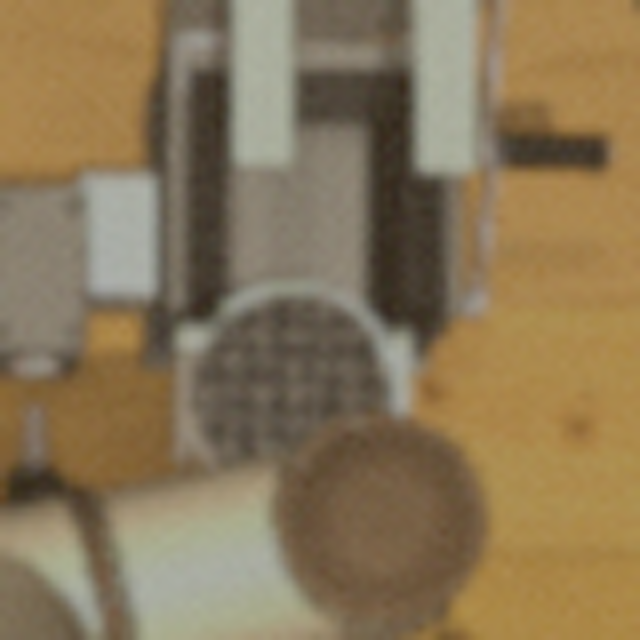

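Run:
```python
from h import *
f=lambda x,y,z: w2u(plane('top',270+x/8,150+y/8,z)).round(1)
print('runners',f(177,380,38),f(411,380,38), 'tops',f(190,325,38),f(400,332,38),'front',f(295,282,38))
print('baseleft/right at z1',f(148,360,1))
for q in [(-77,56,38),(-77,-56,38),(-41,56,38),(-41,-56,38)]: print(q,((proj('top',u2w(*q))-[270,150])*8).round())
```

```text
runners [-75.3  55.3  38. ] [-72.  -57.2  38. ] tops [-48.3  49.4  38. ] [-48.7 -51.7  38. ] front [-25.8  -0.9  38. ]
baseleft/right at z1 [-59.8  66.7   1. ]
(-77, 56, 38) [175. 383.]
(-77, -56, 38) [408. 390.]
(-41, 56, 38) [177. 310.]
(-41, -56, 38) [409. 316.]
```

>>> jog_arm --pt "-0.01 0.0005 0 0" --pt "-0.02 0.0005 0 0" --pt "-0.03 0.0005 0 0" --pt "-0.04 0.0005 0 0" --pt "-0.05 0.0005 0 0" --pt "-0.06 0.0005 0 0" --pt "-0.068 0.0005 0 0" --pt "-0.073 0.0005 0 0" --pt "-0.075 0.0005 0 0" --pt "-0.075 0.0005 0 0"

```text
clock: 16.02
position: [480.3, -72.8, 54.3]
ee_rot: [0.012, 1.0, -0.002, -0.002]
contact_force: [1.0, -0.1, -0.7]
gripper_width: 19.1
```

>>> jog_arm --pt "-0.001 0 0 0" --pt "-0.002 0 0 0" --pt "-0.003 0 0 0" --pt "-0.003 0 0 0"

```text
clock: 16.52
position: [483.3, -72.8, 54.3]
ee_rot: [0.012, 1.0, -0.002, -0.002]
contact_force: [0.4, -0.4, -0.9]
gripper_width: 18.9
```

Run:
```python
from h import *
st,im=grab('top','t7');crop(im,'t7b',270,350,130,210,8)
print(st['clock'],w2u(st['position']),st['contact_force'],st['wrist_torque'])
f=lambda x,y,z: w2u(plane('top',270+x/8,130+y/8,z)).round(1)
st,im=grab('scene','s7');crop(im,'s7b',220,350,110,240,6)
```

```text
16.525 [-105.25633986    2.49698754   54.33855818] [ 0.39085408 -0.40496084 -0.88107463] [-0.01546386  0.07471771  0.0149632 ]
```

View pics/t7b.png

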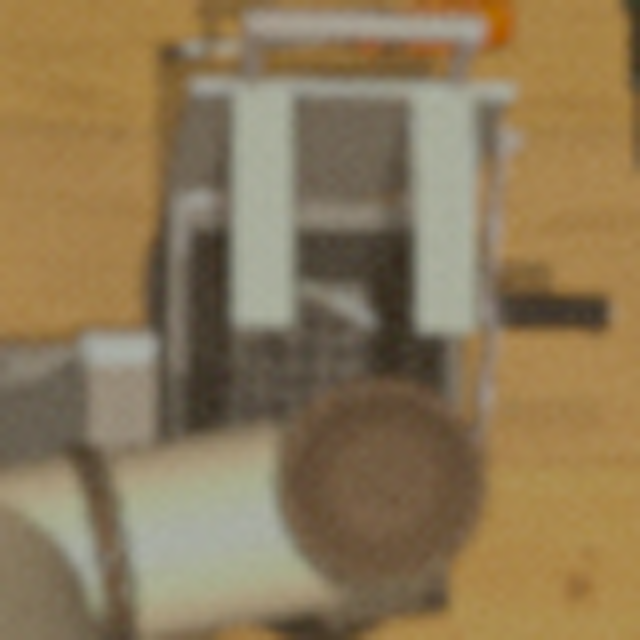

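View pics/s7b.png

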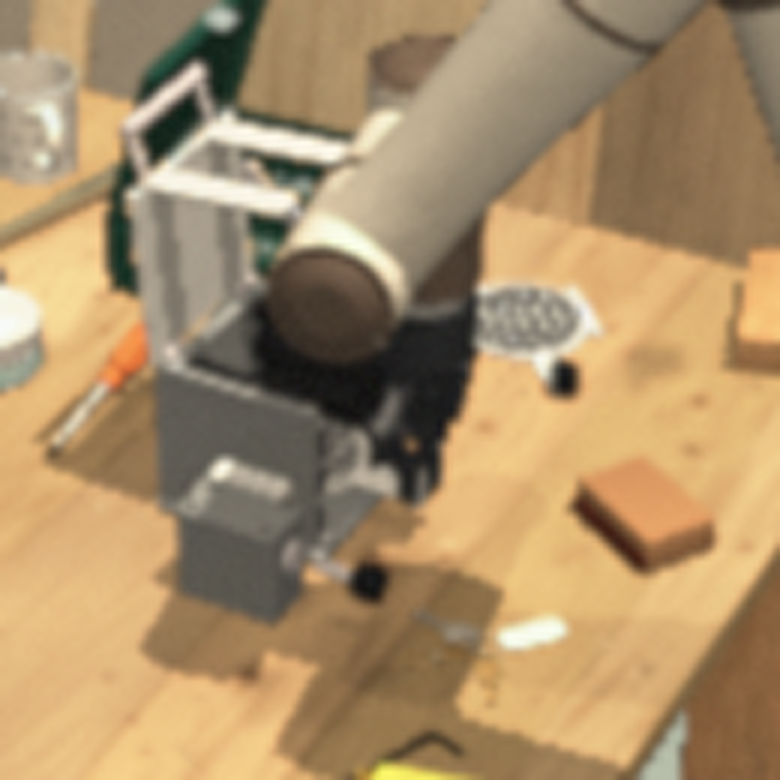

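>>> jog_arm --pt "-0.001 0 0 0" --pt "-0.002 0 0 0" --pt "-0.003 0 0 0" --pt "-0.003 0 0 0"

```text
clock: 17.12
position: [486.3, -72.9, 54.3]
ee_rot: [0.012, 1.0, -0.002, -0.002]
contact_force: [-0.2, -0.4, -1.2]
gripper_width: 19.2
```

Run:
```python
from h import *
f=lambda x,y,z: w2u(plane('top',270+x/8,130+y/8,z)).round(1)
print(f(325,282,38))
st=read_state();print(st['clock'],w2u(st['position']),st['contact_force'],st['wrist_torque'])
```

```text
[ 53.6 -14.6  38. ]
17.125 [-102.25100233    2.48060883   54.27089093] [-0.1519228  -0.37587523 -1.22153436] [-0.01225618  0.05255986  0.04016616]
```

>>> jog_arm --pt "-0.001 0 0 0" --pt "-0.001 0 0 0" --pt "-0.002 0 0 0" --pt "-0.002 0 0 0"

```text
clock: 17.62
position: [488.4, -73.0, 54.3]
ee_rot: [0.012, 1.0, -0.002, -0.002]
contact_force: [-0.0, 0.4, -0.7]
gripper_width: 18.7
```

>>> jog_arm --pt "-0.001 0 0 0" --pt "-0.001 0 0 0" --pt "-0.002 0 0 0" --pt "-0.002 0 0 0"

```text
clock: 18.12
position: [488.9, -73.2, 53.9]
ee_rot: [0.013, 1.0, -0.002, -0.004]
contact_force: [-4.7, 0.5, 1.7]
gripper_width: 18.8
```

Run:
```python
from h import *
st,im=grab('top','t8');crop(im,'t8b',290,330,150,190,16)
st=read_state();print(st['clock'],w2u(st['position']),st['contact_force'],st['wrist_torque'])
```

```text
18.175 [-99.70643809   2.27401175  53.89534848] [-6.07599927  0.16892828  1.32737803] [0.28423508 1.30233277 0.07511585]
```

View pics/t8b.png

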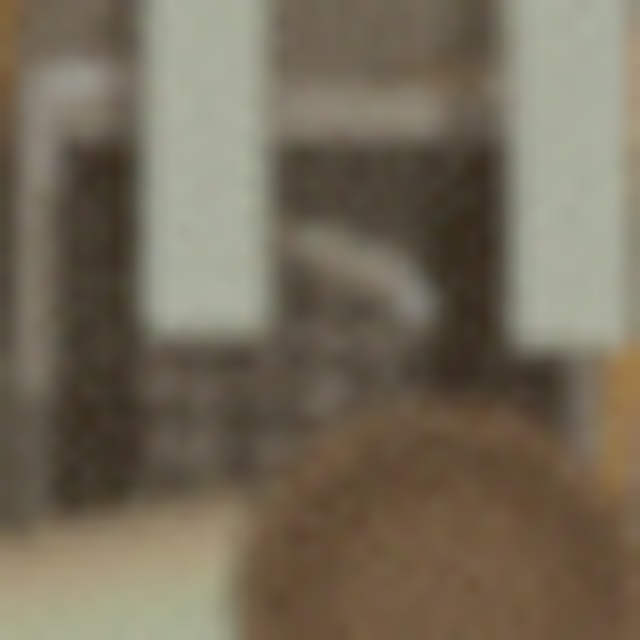

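>>> jog_arm --pt "0.003 0 0 0" --pt "0.003 0 0.001 0" --pt "0.003 0 0.002 0" --pt "0.003 0 0.003 0" --pt "0.003 0 0.004 0" --pt "0.003 0 0.005 0" --pt "0.003 0 0.0055 0"

```text
clock: 19.05
position: [485.9, -73.2, 48.6]
ee_rot: [0.013, 1.0, -0.002, -0.004]
contact_force: [-2.1, -0.4, 2.5]
gripper_width: 18.9
```

Run:
```python
from h import *
st=read_state();print(st['clock'],w2u(st['position']),st['contact_force'],st['wrist_torque'])
```

```text
19.05 [-102.68598856    2.23197597   48.57192894] [-2.07384569 -0.38992974  2.46402001] [ 0.06357773  0.1556923  -0.01551076]
```

>>> jog_arm --pt "0 0 0.0005 0" --pt "0 0 0.001 0" --pt "0 0 0.001 0"

```text
clock: 19.42
position: [486.1, -73.2, 48.1]
ee_rot: [0.013, 1.0, -0.002, -0.003]
contact_force: [-2.7, -0.9, 4.4]
gripper_width: 19.6
```

>>> jog_arm --pt "0 0 0 0" --pt "0 0 0 0" --pt "0 0 0 0" --pt "0 0 0 0" --pt "0 0 0 0" --hand 1

```text
clock: 20.05
position: [486.1, -73.2, 48.1]
ee_rot: [0.013, 1.0, -0.002, -0.003]
contact_force: [-0.3, 0.1, 0.2]
gripper_width: 85.5
```

>>> jog_arm --pt "0 0 -0.03 0" --pt "0 0 -0.08 0" --pt "0.03 0 -0.13 0" --pt "0.08 0 -0.16 0" --pt "0.08 0 -0.2 0" --pt "0.08 0 -0.2 0" --pt "0.08 0 -0.2 0"

```text
clock: 20.92
position: [407.0, -70.4, 248.1]
ee_rot: [0.013, 1.0, -0.002, -0.004]
contact_force: [-0.0, 0.5, -0.4]
gripper_width: 85.1
```

Run:
```python
from h import *
st,im=grab('wrist','w9');crop(im,'w9b',0,512,0,384,1.5);np.save('w9.npy',st,allow_pickle=True)
print(st['clock'],w2u(st['position']),inc([1,1,1],90,st)[2:])
for q in [(-105,0,56),(-95,10,56),(-115,10,56),(-95,-10,56),(-115,-10,56),(-55,0,32)]: print(q,(1.5*proj('wrist',u2w(*q),st)).round())
```

```text
20.925 [-181.60818253    3.0335671   248.12507539] ('cur az 88.54', 'tilt', [-0.0072, -0.0033, -1.0])
(-105, 0, 56) [383. 362.]
(-95, 10, 56) [395. 373.]
(-115, 10, 56) [396. 350.]
(-95, -10, 56) [370. 373.]
(-115, -10, 56) [370. 350.]
(-55, 0, 32) [383. 402.]
```

View pics/w9b.png

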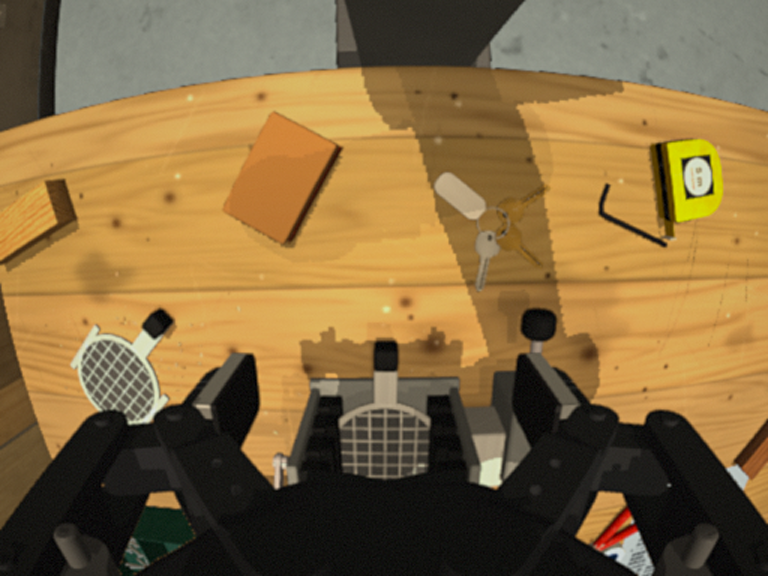

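Run:
```python
from h import *
c,s=np.cos(UY),np.sin(UY)
print(np.array([486.1,-73.2])-np.array([[c,-s],[s,c]])@np.array([-104,0.]))
print(inc([420,-229,196],42.3))
```

```text
[590.06669795 -75.83167558]
([-0.0176, -0.158, 0.0521], np.float64(46.25), 'cur az 88.55', 'tilt', [-0.0086, -0.0038, -1.0])
```

>>> jog_arm --pt "-0.005 -0.04 0.01 10" --pt "-0.01 -0.08 0.02 20" --pt "-0.015 -0.12 0.04 30" --pt "-0.018 -0.158 0.052 40" --pt "-0.018 -0.158 0.052 46" --pt "-0.018 -0.158 0.052 46" --pt "-0.018 -0.158 0.052 46" --pt "-0.018 -0.158 0.052 46"

```text
clock: 21.98
position: [420.5, -228.6, 196.1]
ee_rot: [0.402, 0.916, -0.003, -0.003]
contact_force: [0.6, 0.0, 0.7]
gripper_width: 85.3
```

```bash
sed -i 's/^U0=.*/U0=np.array([590.1,-75.8]);UY=np.radians(-1.45)/' h.py
python3 - <<'E'
from h import *
st,im=grab('wrist','w10');crop(im,'w10b',150,350,200,330,4);np.save('w10.npy',st,allow_pickle=True)
print(st['clock'],st['position'],inc([1,1,1],90,st)[2:])
E
```

```text
21.975 [ 420.51921272 -228.62973356  196.05318108] ('cur az 42.64', 'tilt', [-0.0086, -0.0037, -1.0])
```

View pics/w10b.png

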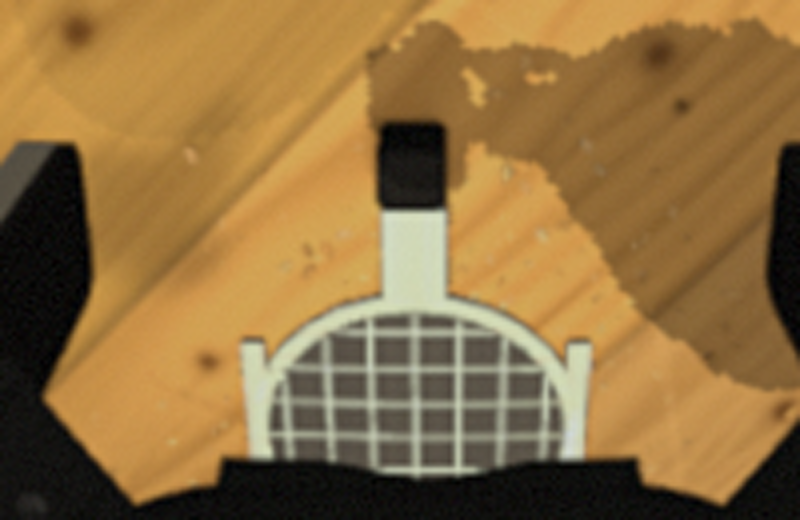

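Run:
```python
from h import *
st=np.load('w10.npy',allow_pickle=True).item()
f=lambda x,y,z: plane('wrist',150+x/4,200+y/4,z,st)
q=[f(379,151,28),f(444,151,28),f(380,208,28),f(445,208,28)]
p=sum(q)/4
r1=f(253,341,4);r2=f(579,342,4)
d=(r1+r2)/2-p;a=r2-r1
s=(f(383,214,4)+f(447,214,4))/2;t=(f(386,292,4)+f(447,292,4))/2
print(p,np.linalg.norm(q[1]-q[0]),np.linalg.norm(q[2]-q[0]),'dir',np.degrees(np.arctan2(d[1],d[0])),np.hypot(*d[:2]),np.degrees(np.arctan2(a[1],a[0])),np.linalg.norm(a),np.degrees(np.arctan2(*(t-s)[[1,0]])))
print(inc([*p[:2],18],42.9,st))
```

```text
[ 463.82633014 -286.52179471   28.        ] 17.49755200789394 17.26193243380325 dir -47.07454559003112 69.27281177404673 42.95136396444628 103.05861612334445 -46.57220570136071
([-0.0725, -0.0058, 0.1779], np.float64(-0.26), 'cur az 42.64', 'tilt', [-0.0086, -0.0037, -1.0])
```

>>> jog_arm --pt "-0.05 -0.006 0.03 -0.3" --pt "-0.072 -0.006 0.09 -0.3" --pt "-0.072 -0.006 0.13 -0.3" --pt "-0.072 -0.006 0.16 -0.3" --pt "-0.072 -0.006 0.175 -0.3" --pt "-0.072 -0.006 0.178 -0.3" --pt "-0.072 -0.006 0.178 -0.3"

```text
clock: 22.9
position: [464.3, -286.5, 19.1]
ee_rot: [0.399, 0.917, -0.003, -0.002]
contact_force: [0.4, 0.1, 0.4]
gripper_width: 85.6
```

>>> jog_arm --pt "0 0 0 0" --pt "0 0 0 0" --pt "0 0 0 0" --pt "0 0 0 0" --pt "0 0 0 0" --pt "0 0 0 0" --pt "0 0 0 0" --pt "0 0 0 0" --hand -1

```text
clock: 23.9
position: [464.5, -286.6, 19.5]
ee_rot: [0.399, 0.917, -0.003, -0.002]
contact_force: [-1.7, 1.3, 5.4]
gripper_width: 19.0
```

Run:
```python
from h import *
st=read_state();print(st['position'],st['gripper_width'],inc([*(u2w(-228,0,0)[:2]),150],88.55))
print(inc([380,-230,150]))
```

```text
[ 464.50063661 -286.56297326   19.53686731] 18.995114391479895 ([0.2282, 0.0718, -0.1309], np.float64(-45.58), 'cur az 42.97', 'tilt', [-0.0058, -0.0048, -1.0])
([0.099, -0.0242, -0.1302], 0, 'cur az 42.97', 'tilt', [-0.0058, -0.0048, -1.0])
```

>>> jog_arm --pt "0 0 -0.02 0" --pt "0 0 -0.06 0" --pt "0.02 0 -0.11 -4" --pt "0.05 -0.01 -0.13 -12" --pt "0.075 -0.02 -0.13 -20" --pt "0.099 -0.024 -0.13 -28" --pt "0.099 -0.024 -0.13 -36" --pt "0.099 -0.024 -0.13 -45.6" --pt "0.099 -0.024 -0.13 -45.6" --pt "0.099 -0.024 -0.13 -45.6"

```text
clock: 25.15
position: [379.9, -229.8, 149.4]
ee_rot: [0.014, 1.0, -0.002, -0.003]
contact_force: [0.7, -0.5, -0.3]
gripper_width: 19.1
```

Run:
```python
from h import *
st=read_state();print(st['position'],st['gripper_width'],inc(u2w(-228,0,89),88.55))
```

```text
[ 379.91997792 -229.79982707  149.36665825] 19.081228730730793 ([0.0217, 0.1595, 0.0598], np.float64(-0.12), 'cur az 88.43', 'tilt', [-0.0067, -0.0044, -1.0])
```

>>> jog_arm --pt "0.022 0.03 0 -0.1" --pt "0.022 0.08 0 -0.1" --pt "0.022 0.13 0.01 -0.1" --pt "0.022 0.159 0.03 -0.1" --pt "0.022 0.159 0.055 -0.1" --pt "0.022 0.159 0.06 -0.1" --pt "0.022 0.159 0.06 -0.1" --pt "0.022 0.159 0.06 -0.1"

```text
clock: 26.15
position: [362.5, -70.7, 89.5]
ee_rot: [0.013, 1.0, -0.002, -0.003]
contact_force: [0.6, -0.1, -0.8]
gripper_width: 18.8
```

Run:
```python
from h import *
st,im=grab('top','t11');crop(im,'t11b',240,360,120,270,5)
print(st['clock'],st['position'],w2u(st['position']),inc(u2w(-104,0,89),88.55,st))
st,im=grab('scene','s11');crop(im,'s11b',220,350,110,240,6)
```

```text
26.15 [362.51863719 -70.72330191  89.45512145] [-227.63695221   -0.6837767    89.45512145] ([-0.1236, 0.0009, -0.0002], np.float64(-0.09), 'cur az 88.46', 'tilt', [-0.0051, -0.0041, -1.0])
```

View pics/t11b.png

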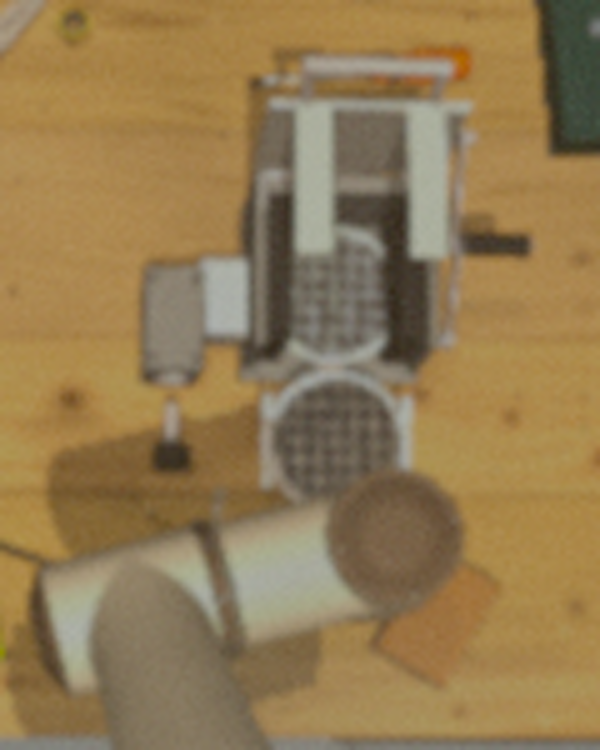

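View pics/s11b.png

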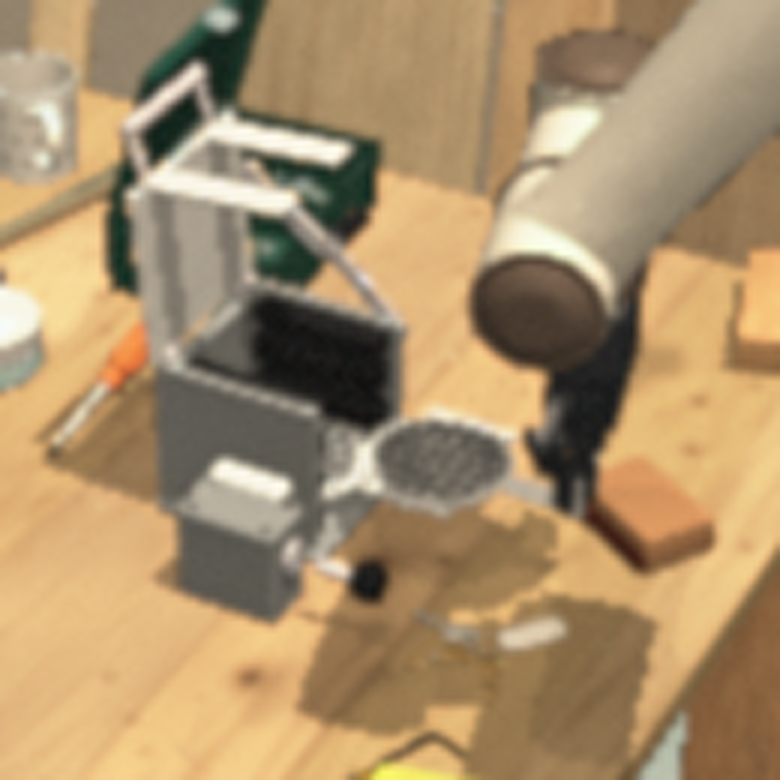

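>>> jog_arm --pt "-0.015 0.001 0 0" --pt "-0.03 0.001 0 0" --pt "-0.04 0.001 0 0" --pt "-0.05 0.001 0 0" --pt "-0.06 0.001 0 0" --pt "-0.07 0.001 0 0" --pt "-0.08 0.001 0 0" --pt "-0.09 0.001 0 0" --pt "-0.1 0.001 0 0" --pt "-0.105 0.001 0 0"

```text
clock: 27.5
position: [468.1, -72.5, 88.9]
ee_rot: [0.013, 1.0, -0.002, -0.002]
contact_force: [0.7, 0.2, -1.3]
gripper_width: 18.8
```

>>> jog_arm --pt "-0.005 0 0 0" --pt "-0.01 0 0 0" --pt "-0.014 0 0 0" --pt "-0.016 0 0 0" --pt "-0.017 0 0 0" --pt "-0.017 0 0 0"

```text
clock: 28.25
position: [485.0, -73.0, 88.8]
ee_rot: [0.013, 1.0, -0.002, -0.002]
contact_force: [-0.8, -0.3, -1.1]
gripper_width: 19.0
```

Run:
```python
from h import *
st,im=grab('top','t12');crop(im,'t12b',290,330,150,190,16)
print(st['clock'],w2u(st['position']),st['contact_force'],st['wrist_torque'],inc([1,1,1],90,st)[2:])
```

```text
28.25 [-105.13373361    0.17211689   88.76349826] [-0.79185512 -0.32342992 -1.1348964 ] [0.00465151 0.08816706 0.02936063] ('cur az 88.47', 'tilt', [-0.005, -0.004, -1.0])
```

View pics/t12b.png

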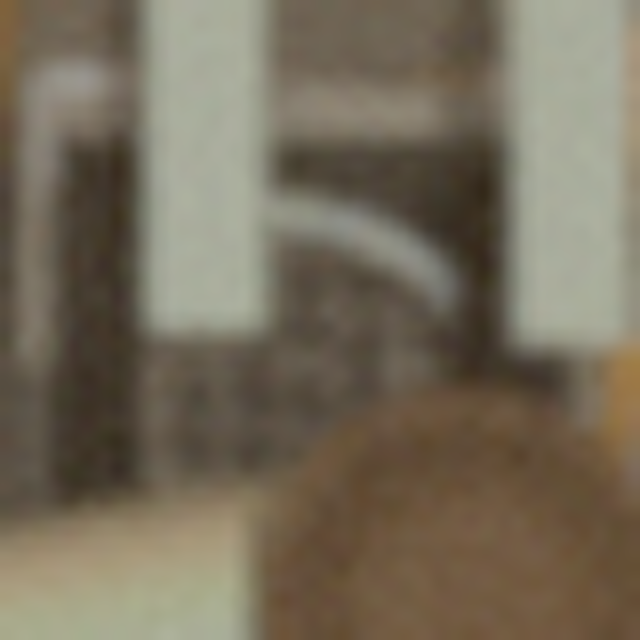

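>>> jog_arm --pt "-0.001 0 0 0" --pt "-0.002 0 0 0" --pt "-0.003 0 0 0" --pt "-0.003 0 0 0"

```text
clock: 28.8
position: [486.8, -73.2, 88.5]
ee_rot: [0.014, 1.0, -0.002, -0.004]
contact_force: [-3.5, -0.9, 0.4]
gripper_width: 18.9
```

Run:
```python
from h import *
st=read_state();print(w2u(st['position']),st['contact_force'],st['wrist_torque'])
```

```text
[-1.03324105e+02  1.10484283e-02  8.84820898e+01] [-3.54585233 -0.85308074  0.44498376] [0.17839991 1.04818466 0.07488381]
```

>>> jog_arm --pt "0.0025 0 0 0" --pt "0.0025 0 0.0015 0" --pt "0.0025 0 0.003 0" --pt "0.0025 0 0.0045 0" --pt "0.0025 0 0.0055 0" --pt "0.0025 0 0.0065 0" --pt "0.0025 0 0.0065 0"

```text
clock: 29.68
position: [484.4, -73.1, 82.1]
ee_rot: [0.013, 1.0, -0.002, -0.004]
contact_force: [0.3, -0.3, 0.1]
gripper_width: 19.1
```

Run:
```python
from h import *
st=read_state();print(w2u(st['position']),st['contact_force'],st['wrist_torque'])
```

```text
[-1.05724995e+02 -2.20432814e-02  8.21493928e+01] [ 0.3312584  -0.29610459  0.06832814] [0.00560963 0.1038053  0.02762611]
```

>>> jog_arm --pt "0 0 0.0007 0" --pt "0 0 0.0015 0" --pt "0 0 0.0015 0"

```text
clock: 30.05
position: [484.5, -73.2, 81.4]
ee_rot: [0.013, 1.0, -0.002, -0.003]
contact_force: [-3.2, 0.7, 6.0]
gripper_width: 19.0
```

>>> jog_arm --pt "0 0 0 0" --pt "0 0 0 0" --pt "0 0 0 0" --pt "0 0 0 0" --pt "0 0 0 0" --hand 1

```text
clock: 30.68
position: [484.5, -73.1, 81.3]
ee_rot: [0.013, 1.0, -0.002, -0.003]
contact_force: [0.3, 1.0, 1.4]
gripper_width: 85.2
```

>>> jog_arm --pt "0 0 -0.03 0" --pt "0 0 -0.08 0" --pt "0.03 0 -0.13 0" --pt "0.08 0 -0.16 0" --pt "0.08 0 -0.19 0" --pt "0.08 0 -0.19 0" --pt "0.08 0 -0.19 0"

```text
clock: 31.55
position: [405.4, -70.1, 271.3]
ee_rot: [0.014, 1.0, -0.002, -0.004]
contact_force: [-0.9, 1.3, 0.5]
gripper_width: 85.2
```

Run:
```python
from h import *
st,im=grab('wrist','w13');crop(im,'w13b',0,512,0,384,1.5);np.save('w13.npy',st,allow_pickle=True)
print(st['clock'],w2u(st['position']),inc([1,1,1],90,st)[2:])
_,im=grab('top','t13');crop(im,'t13b',240,440,100,250,4)
_,im=grab('scene','s13');crop(im,'s13b',210,330,110,210,6.5)
```

```text
31.55 [-184.76883152    1.00404934  271.28769431] ('cur az 88.45', 'tilt', [-0.0075, -0.0038, -1.0])
```

View pics/w13b.png

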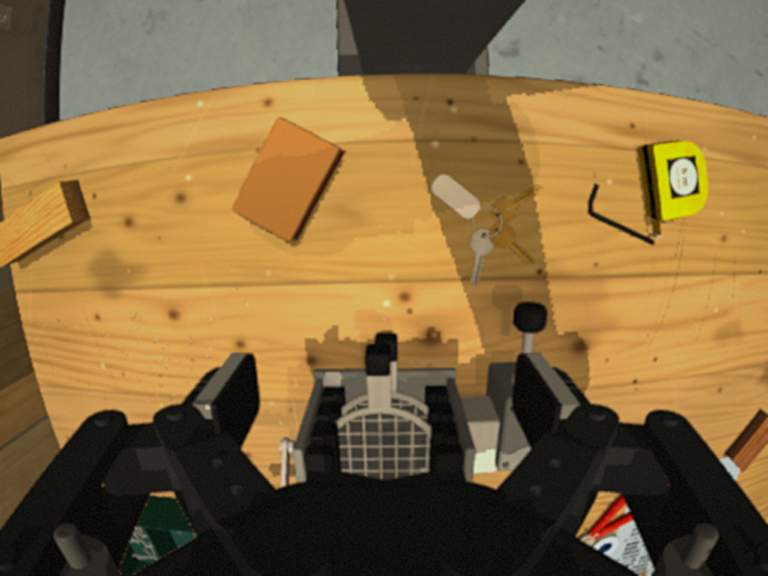

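View pics/t13b.png

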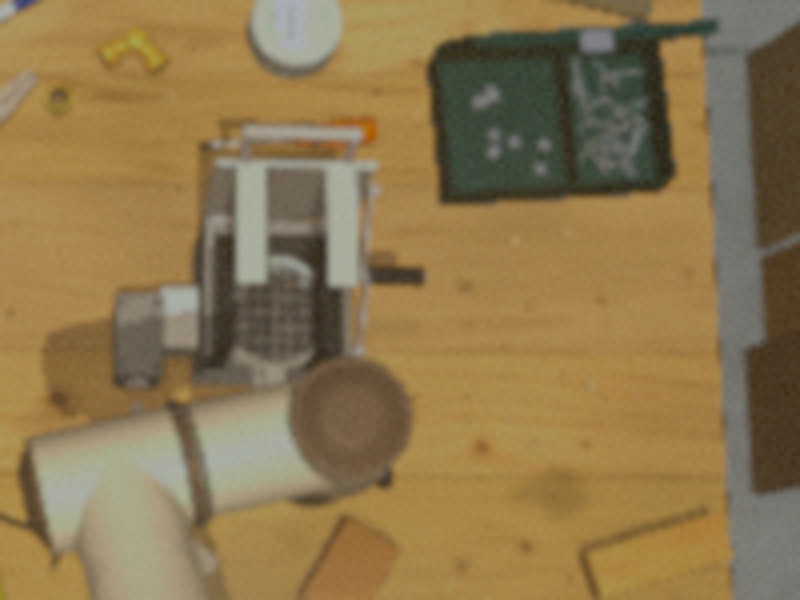

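View pics/s13b.png

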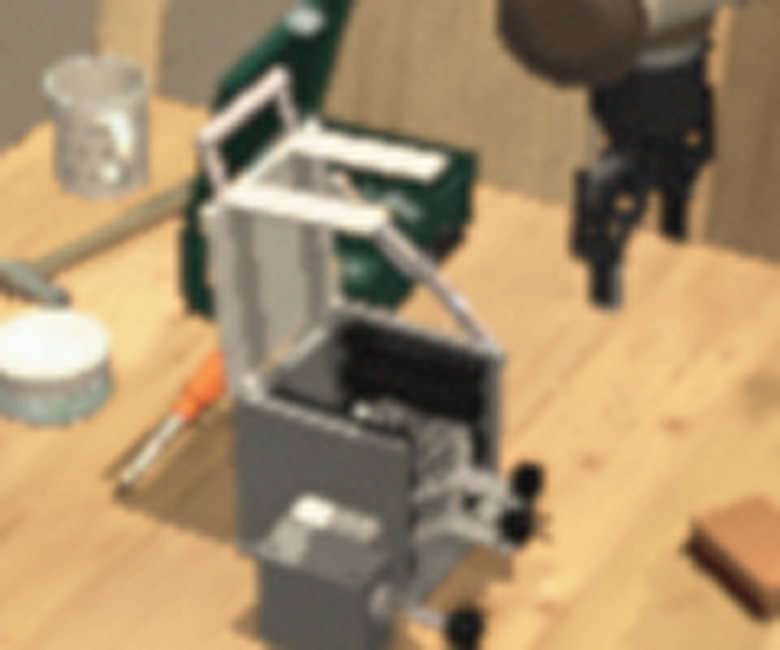

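Run:
```python
from h import *
im=cv2.imread('pics/w13.png'); crop(im,'w13c',195,320,215,325,6)
st=np.load('w13.npy',allow_pickle=True).item()
for q in [(-105,0,90),(-105,0,56),(-55,0,66),(-55,0,32)]: print(q,((proj('wrist',u2w(*q),st)-[195,215])*6).round())
```

```text
(-105, 0, 90) [372. 196.]
(-105, 0, 56) [372. 125.]
(-55, 0, 66) [372. 356.]
(-55, 0, 32) [373. 281.]
```

View pics/w13c.png

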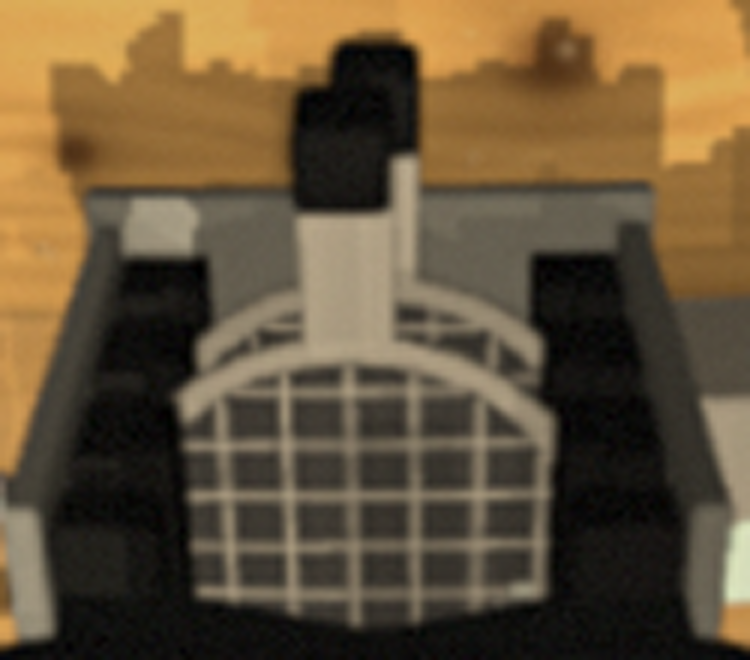

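Run:
```python
from h import *
st=np.load('w13.npy',allow_pickle=True).item()
f=lambda x,y,z: w2u(plane('wrist',195+x/6,215+y/6,z,st)).round(1)
print('top post F',f(297,120,90),f(385,122,90),'B',f(297,210,90),f(388,208,90))
print('strap near post',f(298,218,66),f(390,218,66),' rim',f(303,345,66),f(393,345,66))
print('grid centre line',f(349,370,65),f(357,615,65)); print('outer grid',f(220,400,65),f(233,595,65),f(478,400,65),f(485,590,65))
print('low post',f(335,70,56),f(417,70,56),f(417,150,56))
print('base',f(88,190,2),f(655,188,2),'walls',f(8,505,130),f(727,503,130))
print('comb', f(190,590,66),f(550,600,66), f(207,258,96),f(532,258,96))
```

```text
top post F [-120.7  -13.9   90. ] [-120.3    2.5   90. ] B [-101.9  -14.2   90. ] [-102.4    3.1   90. ]
strap near post [-88.2 -15.3  66. ] [-88.3   3.7  66. ]  rim [-57.7 -14.7  66. ] [-57.8   4.4  66. ]
grid centre line [-50.8  -5.   65. ] [17.8 -3.6 65. ]
outer grid [-42.7 -33.1  65. ] [ 12.2 -32.3  65. ] [-43.   22.9  65. ] [10.4 26.  65. ]
low post [-117.2   -7.6   56. ] [-117.3    9.2   56. ] [-99.2   9.3  56. ]
base [-63.2 -70.2   2. ] [-64.   69.3   2. ] walls [-59.2 -66.5 130. ] [-60.1  65.1 130. ]
comb [ 10.2 -42.1  66. ] [13.  41.2 66. ] [-94.4 -31.2  96. ] [-94.5  30.4  96. ]
```

Run:
```python
from h import *
print(inc(u2w(-106,-0.5,82.5),88.55))
```

```text
([-0.0804, -0.0003, 0.1874], np.float64(-0.1), 'cur az 88.45', 'tilt', [-0.0093, -0.0046, -0.9999])
```

>>> jog_arm --pt "-0.05 0 0.01 0" --pt "-0.08 0 0.04 0" --pt "-0.08 0 0.08 0" --pt "-0.08 0 0.12 0" --pt "-0.08 0 0.15 0" --pt "-0.08 0 0.175 0" --pt "-0.08 0 0.187 0" --pt "-0.08 0 0.187 0"

```text
clock: 32.7
position: [483.3, -73.4, 82.0]
ee_rot: [0.014, 1.0, -0.003, -0.006]
contact_force: [0.5, 0.1, -0.3]
gripper_width: 85.7
```

>>> jog_arm --pt "0 0 0 0" --pt "0 0 0 0" --pt "0 0 0 0" --pt "0 0 0 0" --pt "0 0 0 0" --pt "0 0 0 0" --pt "0 0 0 0" --pt "0 0 0 0" --hand -1

```text
clock: 33.7
position: [483.8, -73.3, 82.4]
ee_rot: [0.013, 1.0, -0.003, -0.005]
contact_force: [-0.1, -1.0, 4.5]
gripper_width: 18.6
```

Run:
```python
from h import *
st,im=grab('wrist','w14');crop(im,'w14c',195,320,215,325,6)
print(st['clock'],w2u(st['position']),st['gripper_width'],st['contact_force'],st['wrist_torque'],inc([1,1,1],90,st)[2:])
```

```text
33.7 [-106.28820132   -0.23758173   82.36633068] 18.58802367901071 [-0.07315606 -1.03387546  4.51572365] [ 0.12445539 -0.27355929  0.04752845] ('cur az 88.48', 'tilt', [-0.0105, -0.0051, -0.9999])
```

View pics/w14c.png

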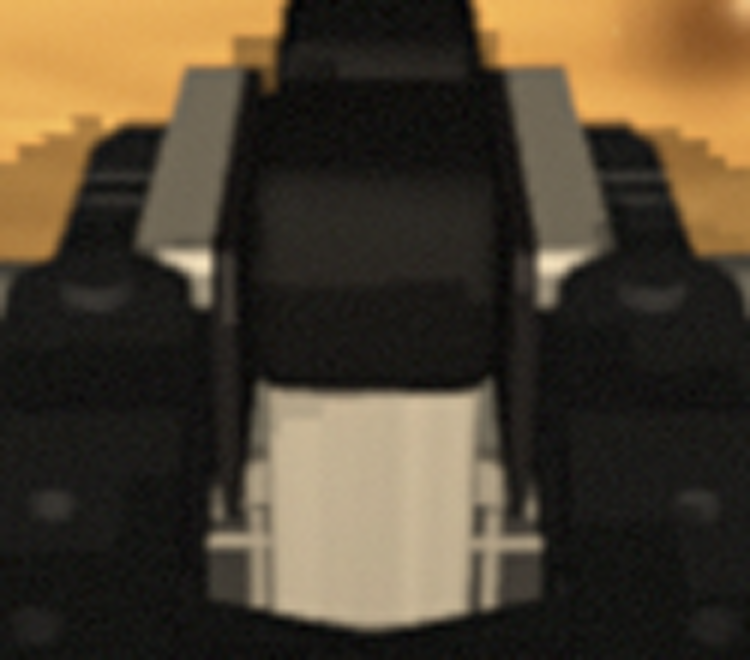

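>>> jog_arm --pt "-0.001 0 0 0" --pt "-0.002 0 0 0" --pt "-0.003 0 0 0" --pt "-0.003 0 0 0"

```text
clock: 34.25
position: [484.8, -73.6, 82.3]
ee_rot: [0.014, 1.0, -0.003, -0.007]
contact_force: [-4.7, 1.5, 8.4]
gripper_width: 18.8
```

Run:
```python
from h import *
st=read_state();print(w2u(st['position']),st['contact_force'],st['wrist_torque'])
```

```text
[-105.32759229   -0.4632057    82.28552598] [-4.69480165  1.47352603  8.41037948] [0.44980473 0.95811404 0.09826633]
```

>>> jog_arm --pt "0 0 -0.0005 0" --pt "-0.001 0 -0.001 0" --pt "-0.002 0 -0.001 0" --pt "-0.002 0 -0.001 0"

```text
clock: 34.75
position: [486.2, -73.8, 82.9]
ee_rot: [0.014, 1.0, -0.003, -0.008]
contact_force: [-2.3, 0.9, 2.7]
gripper_width: 19.1
```

Run:
```python
from h import *
st=read_state();print(w2u(st['position']),st['contact_force'],st['wrist_torque'])
```

```text
[-103.88062201   -0.60985739   82.92763995] [-2.34689837  0.8702402   2.7294702 ] [0.24121381 0.45996935 0.1047014 ]
```

>>> jog_arm --pt "0 0 0.0005 0" --pt "0 0 0.0005 0" --pt "0 0 0.0005 0" --pt "0 0 0.0005 0" --pt "0 0 0.0005 0" --pt "0 0 0.0005 0" --hand 1

```text
clock: 35.5
position: [486.2, -73.8, 82.4]
ee_rot: [0.014, 1.0, -0.003, -0.008]
contact_force: [-0.0, -0.8, 0.8]
gripper_width: 85.1
```

>>> jog_arm --pt "0 0 -0.03 0" --pt "0 0 -0.08 0" --pt "0.03 0 -0.13 0" --pt "0.08 0 -0.16 0" --pt "0.08 0 -0.19 0" --pt "0.08 0 -0.19 0" --pt "0.08 0 -0.19 0"

```text
clock: 36.38
position: [409.0, -70.5, 273.2]
ee_rot: [0.014, 1.0, -0.003, -0.009]
contact_force: [0.8, 0.6, 0.6]
gripper_width: 85.2
```

Run:
```python
from h import *
st,im=grab('wrist','w15');crop(im,'w15c',195,320,215,325,6);np.save('w15.npy',st,allow_pickle=True)
print(st['clock'],w2u(st['position']),inc([1,1,1],90,st)[2:])
_,im=grab('scene','s15');crop(im,'s15b',210,330,110,210,6.5)
```

```text
36.375 [-181.16365412    0.75617617  273.19156933] ('cur az 88.42', 'tilt', [-0.0173, -0.0051, -0.9998])
```

View pics/w15c.png

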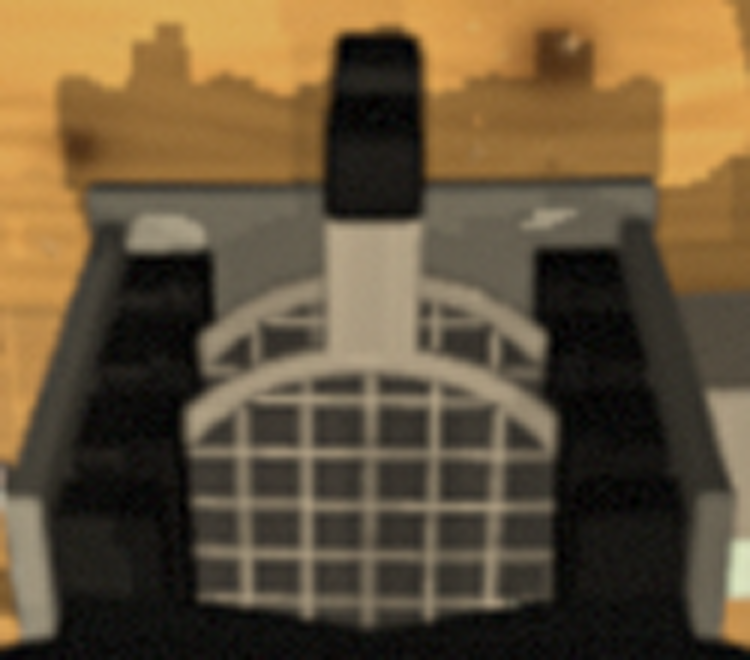

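View pics/s15b.png

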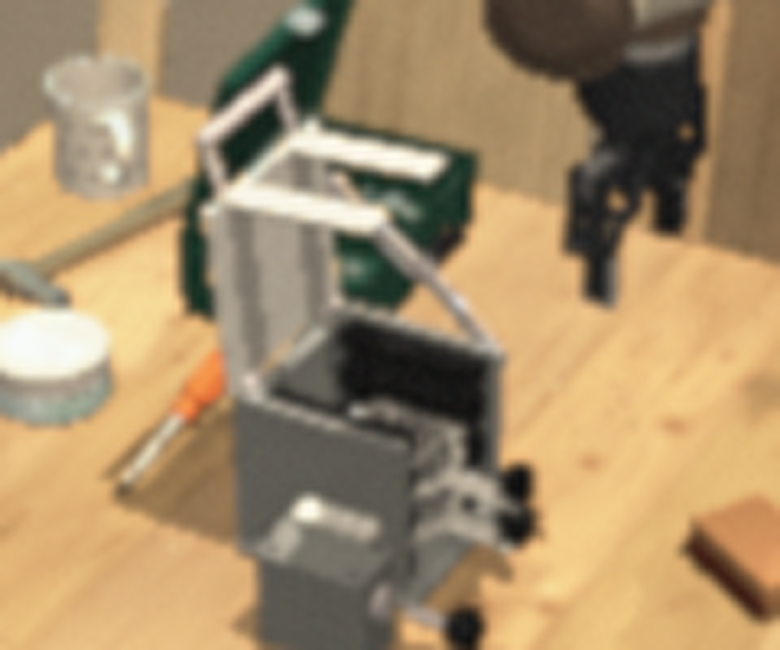

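Run:
```python
from h import *
st=np.load('w15.npy',allow_pickle=True).item()
f=lambda x,y,z: w2u(plane('wrist',195+x/6,215+y/6,z,st)).round(1)
print('top post B',f(328,216,90),f(420,216,90))
print('strap rim',f(328,350,66),f(420,350,66),' rim',f(372,355,66))
print('low rim',f(440,283,32))
print('base',f(88,185,2),f(655,183,2),'walls',f(8,495,130),f(727,492,130))
```

```text
top post B [-98.3  -8.9  90. ] [-98.3   8.7  90. ]
strap rim [-54.5 -10.1  66. ] [-54.5   9.6  66. ]  rim [-53.3  -0.7  66. ]
low rim [-52.8  14.8  32. ]
base [-63.3 -71.    2. ] [-64.   68.6   2. ] walls [-58.8 -67.  130. ] [-59.9  64.4 130. ]
```

Run:
```python
from h import *
im=cv2.imread('pics/t13.png'); crop(im,'t16',320,360,150,190,16)
for z in range(160,200,5):
    P=w2u(plane('top',341,168.7,z)); print(z,P.round(1),np.hypot(P[0]+50,z-114).round(1))
```

```text
160 [  14.5 -113.1  160. ] 79.3
165 [  13.4 -112.2  165. ] 81.4
170 [  12.3 -111.3  170. ] 83.8
175 [  11.2 -110.4  175. ] 86.4
180 [  10.  -109.5  180. ] 89.2
185 [   8.9 -108.6  185. ] 92.3
190 [   7.8 -107.7  190. ] 95.5
195 [   6.7 -106.8  195. ] 98.9
```

View pics/t16.png

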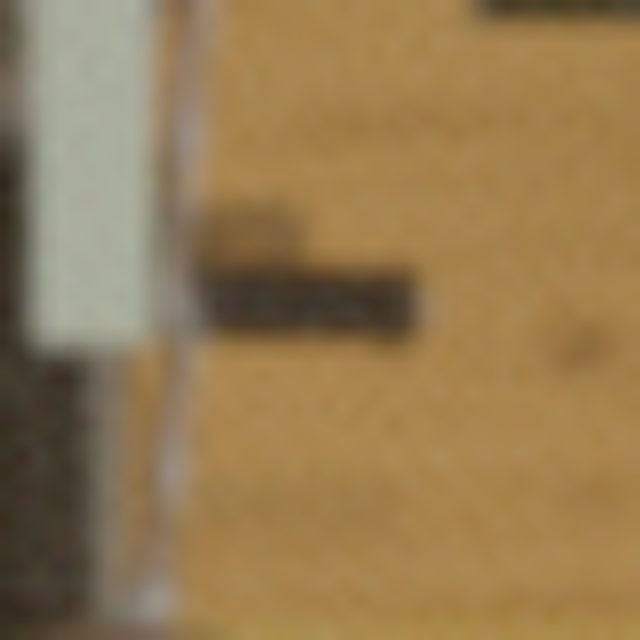

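Run:
```python
from h import *
def tri(a,b):
    p,d=ray('top',*a);q,e=ray('scene',*b)
    A=np.c_[d,-e];s=np.linalg.lstsq(A,q-p,rcond=None)[0];return (p+d*s[0]+q+e*s[1])/2,np.linalg.norm(p+d*s[0]-q-e*s[1])
# t5: TCP (361,-71.5,56)
print(tri((318,229),(318,130)))
print(tri((249,247),(310,169)))
```

```text
(array([365.98752229, -71.00502251, 374.62582899]), np.float64(8.968928601118677))
(array([305.66147208, 141.82549803, 340.61472859]), np.float64(3.4260435712522432))
```

Run:
```python
from h import *
print(inc(u2w(-150,-117,262),178.55));print(read_state()['joints'])
```

```text
([-0.0316, -0.1175, 0.0107], np.float64(-90.12), 'cur az 88.43', 'tilt', [-0.019, -0.0058, -0.9998])
[ 2.25411104e-01  6.04709556e-03 -4.15233557e-01  1.51411248e-03
 -1.16935476e+00 -1.82432463e+00]
```

>>> jog_arm --pt "0 -0.03 0.01 -10" --pt "0 -0.06 0.01 -20" --pt "0 -0.09 0.01 -30" --pt "0 -0.117 0.01 -40" --pt "-0.03 -0.117 0.01 -50" --pt "-0.032 -0.117 0.01 -60" --pt "-0.032 -0.117 0.01 -70" --pt "-0.032 -0.117 0.01 -80" --pt "-0.032 -0.117 0.01 -90" --pt "-0.032 -0.117 0.01 -90" --hand -1

```text
clock: 37.72
position: [437.4, -188.5, 261.5]
ee_rot: [-0.696, 0.717, 0.006, -0.01]
contact_force: [0.6, 0.3, -0.3]
gripper_width: -0.3
```

Run:
```python
from h import *
print(w2u(read_state()['position']),inc(u2w(14,-117,225),178.55))
```

```text
[-149.78874627 -116.47855731  261.50254511] ([-0.0004, -0.1645, 0.033], np.float64(-0.26), 'cur az 178.29', 'tilt', [-0.0215, -0.0054, -0.9998])
```

>>> jog_arm --pt "0 -0.04 0 0" --pt "0 -0.08 0 0" --pt "0 -0.12 0 0" --pt "0 -0.15 0 0" --pt "0 -0.164 0.015 0" --pt "0 -0.164 0.033 0" --pt "0 -0.164 0.033 0"

```text
clock: 38.6
position: [598.8, -193.3, 221.9]
ee_rot: [-0.696, 0.718, 0.008, -0.012]
contact_force: [0.1, 0.7, 0.0]
gripper_width: -0.0
```

Run:
```python
from h import *
st,im=grab('wrist','w17');crop(im,'w17b',0,512,0,384,1.5);np.save('w17.npy',st,allow_pickle=True)
print(st['clock'],w2u(st['position']),inc([1,1,1],90,st)[2:])
print((1.5*proj('wrist',u2w(13.5,-105,164),st)).round())
_,im=grab('scene','s17');crop(im,'s17b',210,330,80,180,6.5)
```

```text
38.6 [  11.6320321  -117.27441235  221.8956338 ] ('cur az 178.19', 'tilt', [-0.0279, -0.0044, -0.9996])
[373. 351.]
```

View pics/w17b.png

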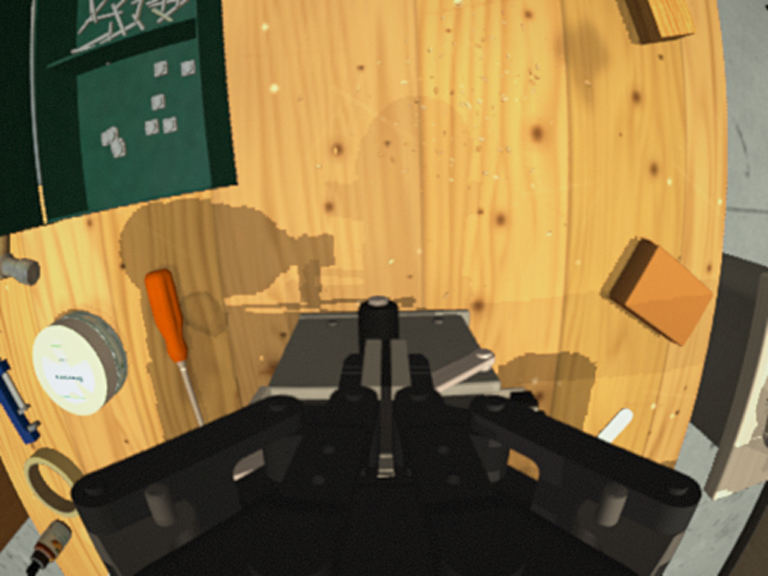

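View pics/s17b.png

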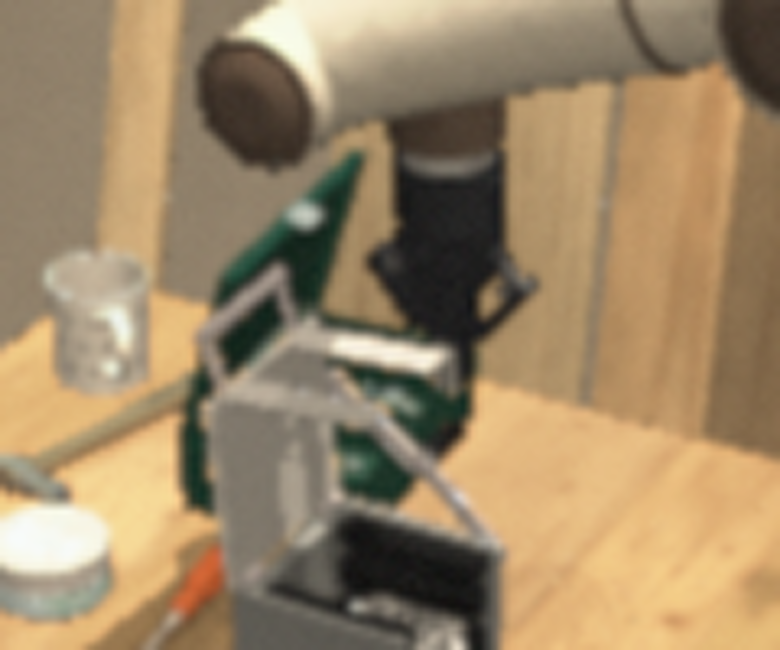

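>>> jog_arm --pt "0 -0.003 0.02 0" --pt "0 -0.003 0.028 0" --pt "0 -0.004 0.032 0" --pt "0 -0.008 0.037 0" --pt "0 -0.011 0.042 0" --pt "0 -0.013 0.047 0" --pt "0 -0.015 0.052 0" --pt "0 -0.017 0.057 0" --pt "0 -0.018 0.06 0" --pt "0 -0.018 0.06 0"

```text
clock: 39.95
position: [616.7, -194.7, 164.2]
ee_rot: [-0.696, 0.718, 0.006, -0.01]
contact_force: [2.9, 0.4, 2.6]
gripper_width: 0.0
```

Run:
```python
from h import *
st,im=grab('scene','s18');crop(im,'s18b',210,330,80,180,6.5)
print(st['clock'],w2u(st['position']),inc([1,1,1],90,st)[2:],st['contact_force'])
_,im=grab('top','t18');crop(im,'t18b',280,370,110,200,7)
```

```text
39.95 [  29.5905121  -118.18488075  164.2302961 ] ('cur az 178.24', 'tilt', [-0.023, -0.0058, -0.9997]) [2.92453372 0.36211285 2.64677476]
```

View pics/s18b.png

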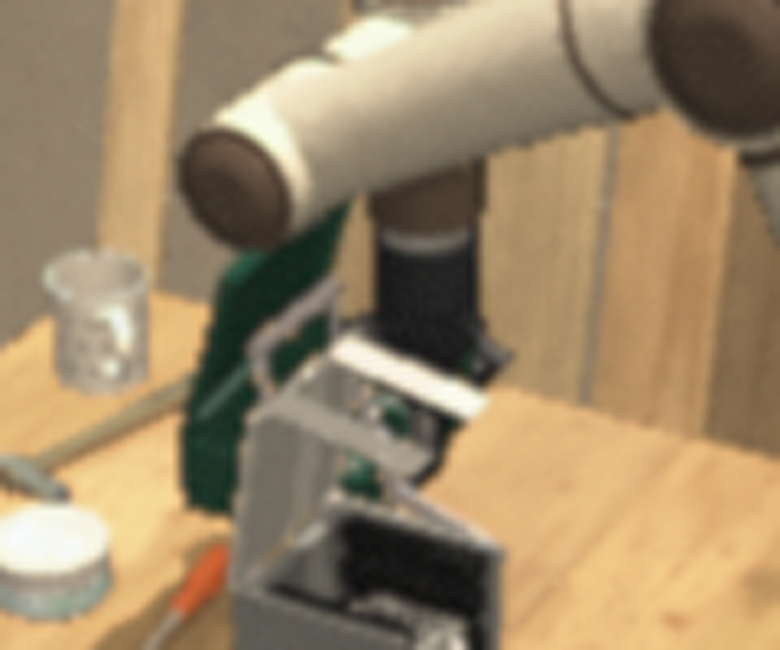

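View pics/t18b.png

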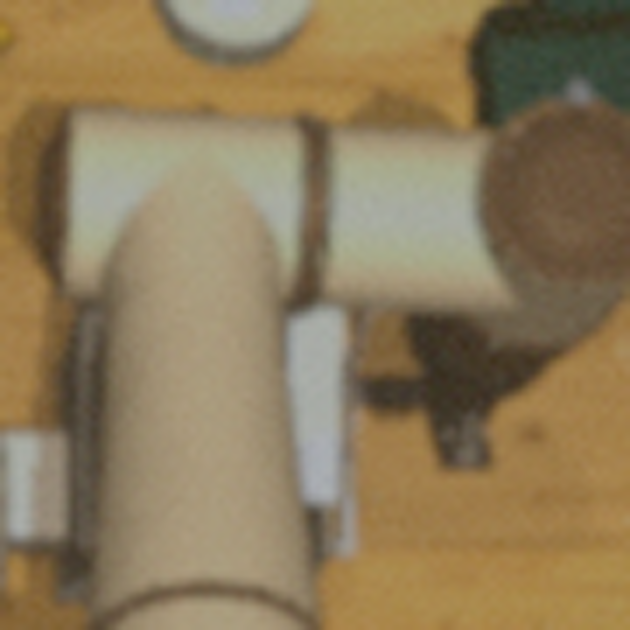

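>>> jog_arm --pt "0 0 -0.02 0" --pt "0 0 -0.06 0" --pt "0 0 -0.11 0" --pt "0 0 -0.16 0" --pt "0 0 -0.21 0" --pt "0 0 -0.21 0" --pt "0 0 -0.21 0"

```text
clock: 40.92
position: [620.1, -193.1, 372.0]
ee_rot: [-0.696, 0.718, 0.008, -0.012]
contact_force: [-0.1, 0.1, -1.6]
gripper_width: -0.0
```

Run:
```python
from h import *
st,im=grab('scene','s19');crop(im,'s19b',210,330,80,180,6.5)
print(st['clock'],w2u(st['position']),inc([1,1,1],90,st)[2:],st['contact_force'])
st,im=grab('wrist','w19');crop(im,'w19b',0,512,0,384,1.5);np.save('w19.npy',st,allow_pickle=True)
```

```text
40.925 [  32.91007963 -116.52178405  372.01999203] ('cur az 178.22', 'tilt', [-0.0283, -0.0039, -0.9996]) [-0.1044526   0.12039567 -1.56287742]
```

View pics/s19b.png

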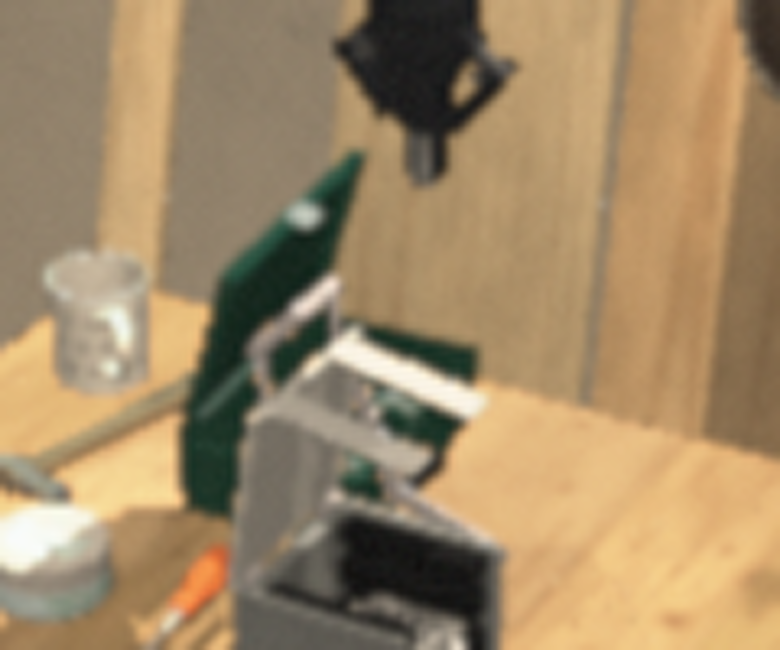

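View pics/w19b.png

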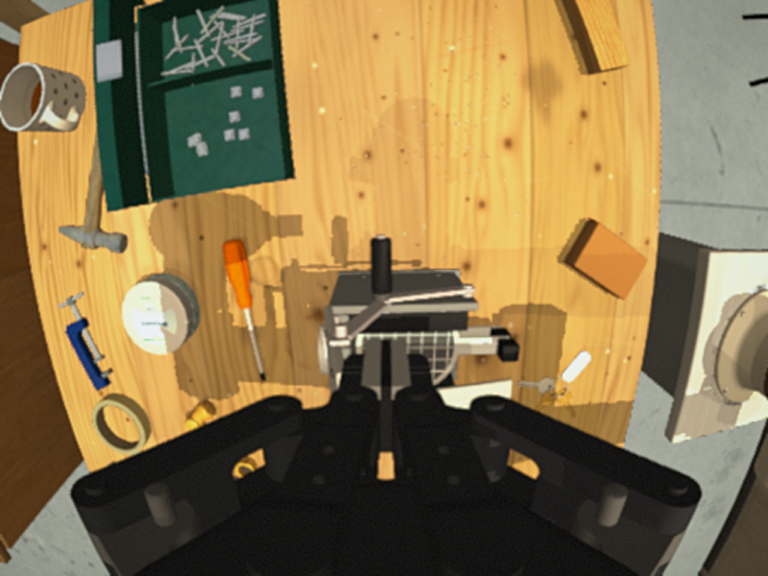

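Run:
```python
from h import *
a0=np.arctan2(18,-173)  # bar dir shut: (-173,18) from hinge
for th in [1.66,1.55,1.5,1.45,1.4,1.35,1.3,1.25]:
    # opening rotates towards +x : angle from hinge measured
    ang=a0-th; x=70+174*np.cos(ang); z=130+174*np.sin(ang)
    e=[((proj('scene',u2w(x,y,z))-[210,80])*6.5).round() for y in (50,-50)]
    print(th,round(x),round(z),e)
```

```text
1.66 103 301 [array([201., 335.]), array([284., 269.])]
1.55 84 303 [array([226., 339.]), array([308., 273.])]
1.5 76 304 [array([237., 342.]), array([319., 275.])]
1.45 67 304 [array([249., 345.]), array([331., 278.])]
1.4 58 304 [array([261., 349.]), array([342., 282.])]
1.35 50 303 [array([273., 353.]), array([354., 286.])]
1.3 41 302 [array([284., 359.]), array([365., 291.])]
1.25 33 300 [array([296., 364.]), array([377., 297.])]
```

Run:
```python
from h import *
print(inc(u2w(65,0,335),178.55),inc(u2w(65,0,303),178.55))
```

```text
([-0.117, -0.0323, 0.0349], np.float64(-0.33), 'cur az 178.22', 'tilt', [-0.0291, -0.0045, -0.9996]) ([-0.1172, -0.0332, 0.0669], np.float64(-0.33), 'cur az 178.22', 'tilt', [-0.0291, -0.0045, -0.9996])
```

>>> jog_arm --pt "-0.04 -0.01 0 -0.3" --pt "-0.08 -0.02 0 -0.3" --pt "-0.117 -0.032 0.01 -0.3" --pt "-0.117 -0.032 0.02 -0.3" --pt "-0.117 -0.032 0.025 -0.3" --pt "-0.117 -0.032 0.025 -0.3" --pt "-0.117 -0.032 0.025 -0.3" --hand 1

```text
clock: 41.9
position: [655.0, -78.4, 345.4]
ee_rot: [-0.697, 0.716, 0.008, -0.012]
contact_force: [-0.3, 0.2, 0.6]
gripper_width: 85.2
```

Run:
```python
from h import *
st,im=grab('wrist','w20');crop(im,'w20b',0,512,0,384,1.5);np.save('w20.npy',st,allow_pickle=True)
print(st['clock'],w2u(st['position']),inc(u2w(65,0,303),178.55,st),st['contact_force'])
for x in (55,65,75): print((1.5*proj('wrist',u2w(x,-50,304),st)).round())
```

```text
41.9 [ 64.93857074  -0.96661053 345.41366088] ([-0.0012, -0.0013, 0.0424], np.float64(-0.1), 'cur az 178.45', 'tilt', [-0.0284, -0.0046, -0.9996]) [-0.32300279  0.19426311  0.64068567]
[403. 217.]
[376. 217.]
[349. 217.]
```

View pics/w20b.png

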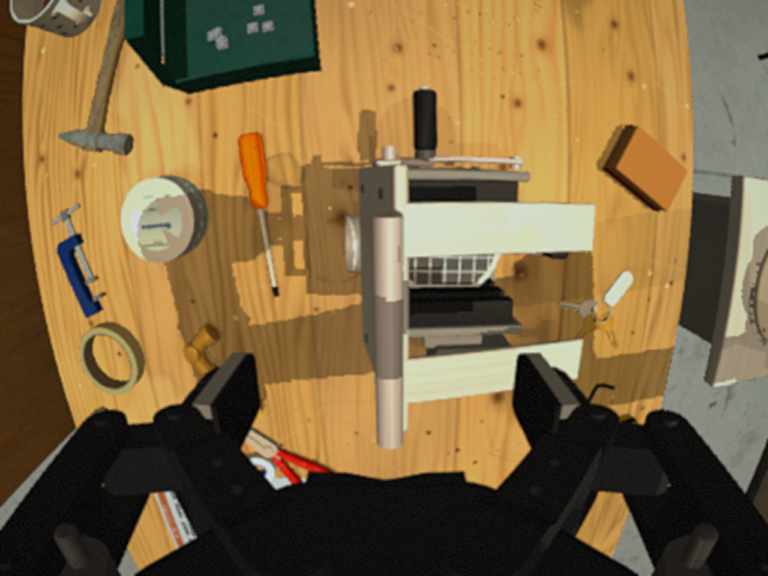

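>>> jog_arm --pt "-0.001 0.002 0.01 0" --pt "-0.001 0.002 0.02 0" --pt "-0.001 0.002 0.03 0" --pt "-0.001 0.002 0.038 0" --pt "-0.001 0.002 0.041 0" --pt "-0.001 0.002 0.041 0"

```text
clock: 42.7
position: [652.0, -77.4, 304.4]
ee_rot: [-0.698, 0.716, 0.008, -0.012]
contact_force: [-0.0, 0.4, 0.4]
gripper_width: 85.5
```

>>> jog_arm --pt "0 0 0 0" --pt "0 0 0 0" --pt "0 0 0 0" --pt "0 0 0 0" --pt "0 0 0 0" --pt "0 0 0 0" --pt "0 0 0 0" --pt "0 0 0 0" --pt "0 0 0 0" --hand -1

```text
clock: 43.82
position: [652.0, -77.4, 304.7]
ee_rot: [-0.698, 0.716, 0.008, -0.012]
contact_force: [-0.2, -0.6, 2.5]
gripper_width: 9.9
```

Run:
```python
from h import *
st,im=grab('scene','s21');crop(im,'s21b',210,330,80,180,6.5)
print(st['clock'],w2u(st['position']),st['gripper_width'],inc([1,1,1],178.55,st)[1:],st['contact_force'],st['wrist_torque'])
```

```text
43.825 [ 6.19024827e+01 -6.53548663e-02  3.04672849e+02] 9.864190944792185 (np.float64(-0.08), 'cur az 178.47', 'tilt', [-0.0281, -0.0048, -0.9996]) [-0.23486636 -0.57227472  2.46478279] [0.09506012 0.12846625 0.11971802]
```

View pics/s21b.png

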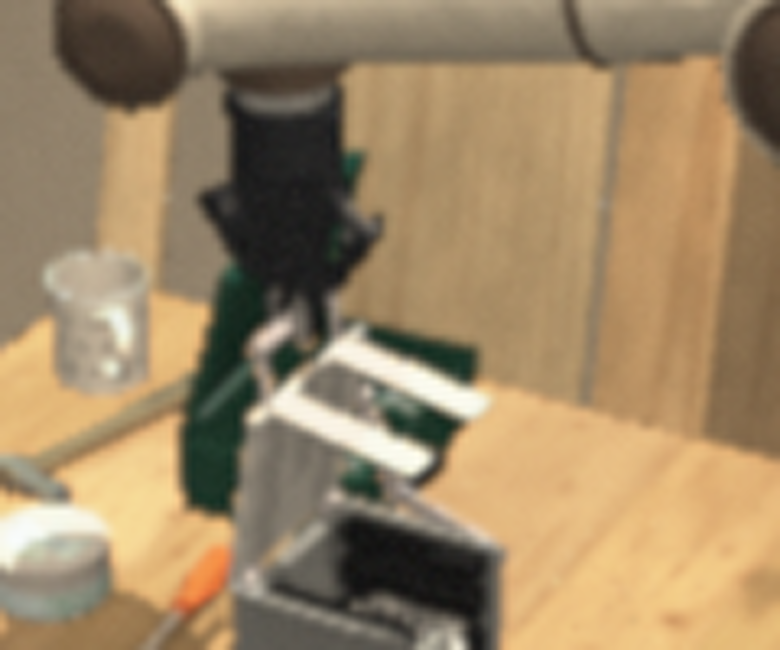

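```bash
cat >> h.py <<'E'
def arc(ths,dx=0.,dz=0.9):
    st=read_state();a0=np.arctan2(18,-173);out=[]
    for th in ths:
        a=a0-th;P=u2w(70+174*np.cos(a)+dx,0,130+174*np.sin(a)+dz)
        d=inc(P,178.55,st)[0]; out.append([0,round(d[1],3),round(d[2],4)])
    return out
def theta():
    p=w2u(read_state()['position']);return 174.06-0-np.degrees(np.arctan2(p[2]-0.9-130,p[0]-70)),np.hypot(p[2]-.9-130,p[0]-70)
E
python3 - <<'E'
from h import *
print(np.radians(theta()[0]),theta()[1]);print(arc([1.42,1.40,1.36,1.31,1.26,1.21,1.16,1.11,1.06,1.03]))
E
```

```text
1.4206450004502555 173.97517286413037
[[0, 0.0, -0.0], [0, 0.004, 0.0003], [0, 0.011, 0.0011], [0, 0.019, 0.0025], [0, 0.028, 0.0043], [0, 0.036, 0.0065], [0, 0.044, 0.0092], [0, 0.052, 0.0122], [0, 0.06, 0.0157], [0, 0.065, 0.018]]
```

>>> jog_arm --pt "0 0.004 0.0003 0" --pt "0 0.011 0.001 0" --pt "0 0.019 0.0025 0" --pt "0 0.028 0.0043 0" --pt "0 0.036 0.0065 0" --pt "0 0.044 0.0092 0" --pt "0 0.052 0.0122 0" --pt "0 0.06 0.0157 0" --pt "0 0.065 0.018 0"

```text
clock: 45.0
position: [585.8, -76.4, 288.4]
ee_rot: [-0.698, 0.716, 0.008, -0.012]
contact_force: [2.5, -5.6, 3.1]
gripper_width: 9.7
```

Run:
```python
from h import *
st=read_state();print(st['gripper_width'],st['contact_force'],st['wrist_torque'],inc([1,1,1],178.55,st)[1:],w2u(st['position']))
t,r=theta();t=np.radians(t);print(t,r);print(arc(t-np.array([.02,.06,.11,.16,.21,.26,.31,.36,.40,.42])))
```

```text
9.740301531586542 [ 2.51615992 -5.57309471  3.06238223] [-1.59324916 -1.04604949  0.25089856] (np.float64(-0.08), 'cur az 178.47', 'tilt', [-0.0285, -0.0057, -0.9996]) [ -4.3016738   -0.66164905 288.38647218]
1.0262918864985595 174.13422308213669
[[0, 0.003, 0.0017], [0, 0.009, 0.0051], [0, 0.017, 0.0097], [0, 0.024, 0.0146], [0, 0.031, 0.0199], [0, 0.037, 0.0256], [0, 0.043, 0.0315], [0, 0.05, 0.0378], [0, 0.054, 0.043], [0, 0.056, 0.0457]]
```

>>> jog_arm --pt "0 0.003 0.0017 0" --pt "0 0.009 0.005 0" --pt "0 0.017 0.0097 0" --pt "0 0.024 0.0146 0" --pt "0 0.031 0.02 0" --pt "0 0.037 0.0256 0" --pt "0 0.043 0.0315 0" --pt "0 0.05 0.0378 0" --pt "0 0.054 0.043 0" --pt "0 0.056 0.0457 0"

```text
clock: 46.25
position: [528.4, -74.8, 244.1]
ee_rot: [-0.698, 0.716, 0.008, -0.012]
contact_force: [1.7, -1.8, 1.5]
gripper_width: 9.8
```

Run:
```python
from h import *
st=read_state();print(st['gripper_width'],st['contact_force'],st['wrist_torque'],inc([1,1,1],178.55,st)[1:],w2u(st['position']))
t,r=theta();t=np.radians(t);print(t,r);print(arc(t-np.array([.02,.06,.11,.16,.21,.26,.31,.36,.40,.42])))
```

```text
9.795131624838804 [ 1.68357825 -1.75348793  1.46977656] [-0.32097421 -0.89213214  0.07799257] (np.float64(-0.08), 'cur az 178.47', 'tilt', [-0.0283, -0.0053, -0.9996]) [-61.70256509  -0.59130331 244.09668272]
0.6063036551096523 173.66362495414154
[[0, 0.002, 0.0025], [0, 0.007, 0.0081], [0, 0.011, 0.0153], [0, 0.016, 0.0227], [0, 0.02, 0.0304], [0, 0.024, 0.0382], [0, 0.027, 0.0462], [0, 0.03, 0.0544], [0, 0.032, 0.061], [0, 0.033, 0.0644]]
```

>>> jog_arm --pt "0 0.002 0.0025 0" --pt "0 0.007 0.008 0" --pt "0 0.011 0.0153 0" --pt "0 0.016 0.0227 0" --pt "0 0.02 0.0304 0" --pt "0 0.024 0.0382 0" --pt "0 0.027 0.0462 0" --pt "0 0.03 0.0544 0" --pt "0 0.032 0.061 0" --pt "0 0.033 0.0644 0"

```text
clock: 47.5
position: [493.6, -74.3, 180.2]
ee_rot: [-0.698, 0.716, 0.008, -0.012]
contact_force: [3.6, -4.2, -1.2]
gripper_width: 9.7
```

Run:
```python
from h import *
st,im=grab('scene','s22');crop(im,'s22b',210,350,110,220,5.5)
print(st['gripper_width'],st['contact_force'],st['wrist_torque'],inc([1,1,1],178.55,st)[1:],w2u(st['position']))
t,r=theta();t=np.radians(t);print(t,r);print(arc(t-np.array([.01,.03,.05,.07,.09,.11,.13,.15,.17,.18])))
```

```text
9.736964811638092 [ 3.56037289 -4.18788449 -1.17104289] [-1.2765505  -1.3656885   0.22136893] (np.float64(-0.08), 'cur az 178.47', 'tilt', [-0.0282, -0.0055, -0.9996]) [-96.53194694  -0.98924066 180.20106866]
0.18144070554983177 173.65295739860588
[[0, 0.001, 0.0016], [0, 0.002, 0.005], [0, 0.002, 0.0084], [0, 0.003, 0.0118], [0, 0.004, 0.0152], [0, 0.004, 0.0186], [0, 0.005, 0.0221], [0, 0.005, 0.0256], [0, 0.005, 0.029], [0, 0.005, 0.0307]]
```

View pics/s22b.png

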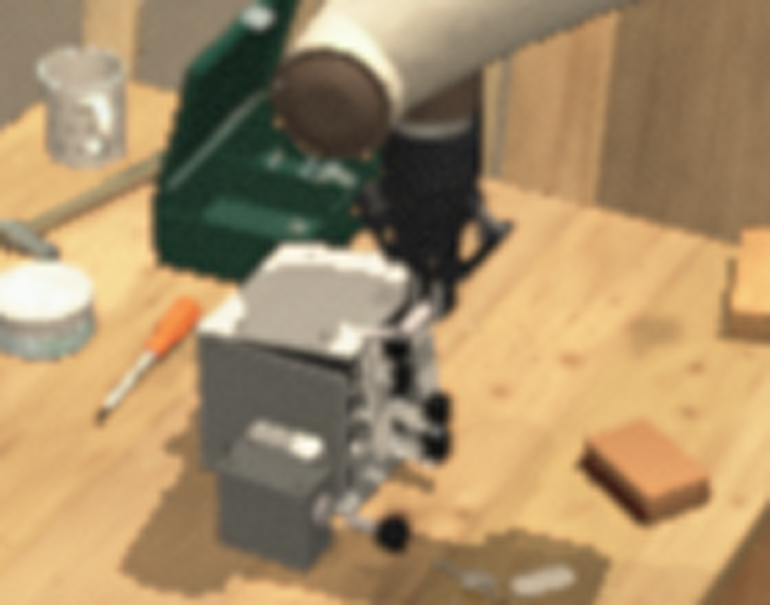

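Hood held, nearly shut, posts in the notch. Close the rest slowly.

>>> jog_arm --pt "0 0.001 0.0016 0" --pt "0 0.002 0.005 0" --pt "0 0.002 0.0084 0" --pt "0 0.003 0.0118 0" --pt "0 0.004 0.015 0" --pt "0 0.004 0.0185 0" --pt "0 0.005 0.022 0" --pt "0 0.005 0.0255 0" --pt "0 0.005 0.0285 0" --pt "0 0.005 0.0295 0"

```text
clock: 48.8
position: [488.6, -74.3, 153.6]
ee_rot: [-0.698, 0.716, 0.007, -0.012]
contact_force: [-3.3, -0.2, 22.3]
gripper_width: 9.7
```

Run:
```python
from h import *
st=read_state()
print(st['gripper_width'],st['contact_force'],st['wrist_torque'],w2u(st['position']))
t,r=theta();t=np.radians(t);print(t,r)
```

```text
9.736621995999057 [-3.34773182 -0.15712352 22.27361401] [-0.08231223  1.05840841  0.0962367 ] [-101.52320487   -1.11329569  153.59623368]
0.02788483239797573 173.01829045282287
```

Run:
```python
from h import *
st,im=grab('scene','s23');crop(im,'s23b',230,310,140,220,9)
_,im=grab('wrist','w23');crop(im,'w23b',0,512,0,384,1.5)
```

```text
(no output)
```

View pics/s23b.png

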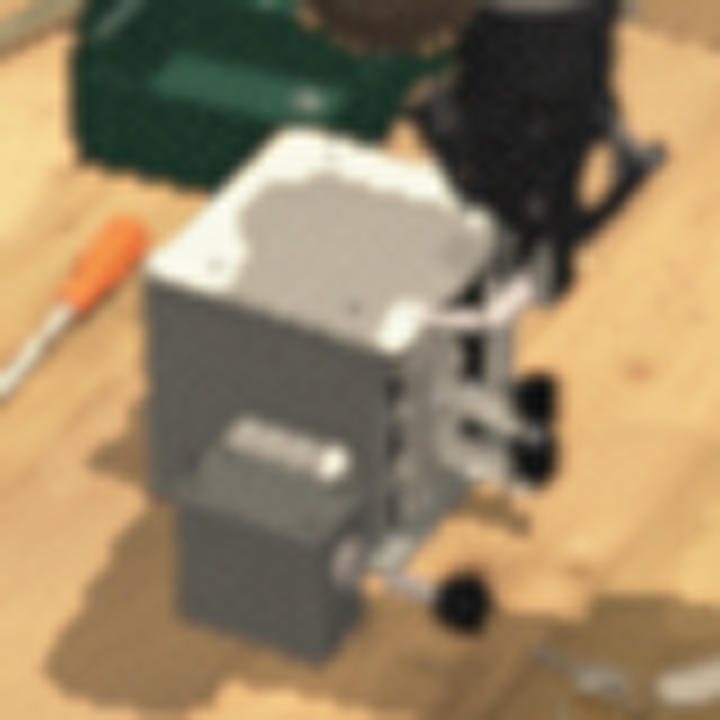

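View pics/w23b.png

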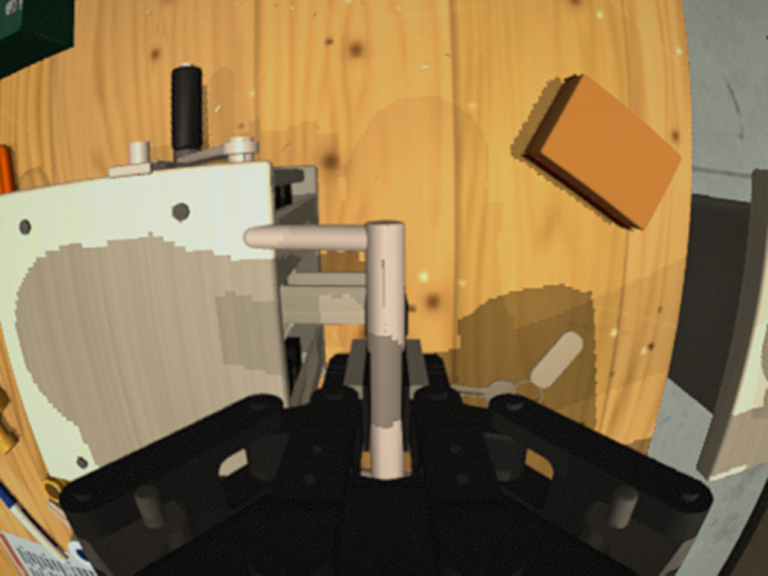

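Run:
```python
from h import *
a0=np.arctan2(18,-173)
for th in (0,.03,.06):
    a=a0-th
    print(th,[((proj('scene',u2w(70+174*np.cos(a),y,130+174*np.sin(a)))-[230,140])*9).round() for y in (50,-50)])
    # plate front-left corner top
    c,s=np.cos(th),np.sin(th)
    print('  plate corner',[((proj('scene',u2w(70-x*c,70,130+x*s+4))-[230,140])*9).round() for x in (0,137)])
```

```text
0 [array([487., 326.]), array([589., 222.])]
  plate corner [array([147., 267.]), array([397., 350.])]
0.03 [array([486., 316.]), array([588., 212.])]
  plate corner [array([147., 267.]), array([397., 343.])]
0.06 [array([485., 306.]), array([587., 203.])]
  plate corner [array([147., 267.]), array([397., 335.])]
```

>>> jog_arm --pt "0 0 0 0" --pt "0 0 0 0" --pt "0 0 0 0" --pt "0 0 0 0" --pt "0 0 0 0" --hand -0.2

```text
clock: 49.52
position: [488.3, -74.3, 153.3]
ee_rot: [-0.698, 0.716, 0.007, -0.012]
contact_force: [-1.1, -0.1, -0.2]
gripper_width: 34.2
```

>>> jog_arm --pt "0 0 -0.02 0" --pt "0 0 -0.05 0" --pt "0 0 -0.1 0" --pt "0 0 -0.13 0" --pt "0 0 -0.13 0"

```text
clock: 50.15
position: [493.0, -73.4, 285.9]
ee_rot: [-0.698, 0.716, 0.005, -0.009]
contact_force: [0.0, -1.1, -0.6]
gripper_width: 34.4
```

Run:
```python
from h import *
st,im=grab('scene','s24');crop(im,'s24b',230,310,140,220,9)
print(st['clock'],st['contact_force'],w2u(st['position']),inc([1,1,1],178.55,st)[1:])
```

```text
50.15 [ 0.02765991 -1.14677038 -0.58150901] [-9.70900742e+01 -5.02835043e-02  2.85884539e+02] (np.float64(0.01), 'cur az 178.56', 'tilt', [-0.0208, -0.0058, -0.9998])
```

View pics/s24b.png

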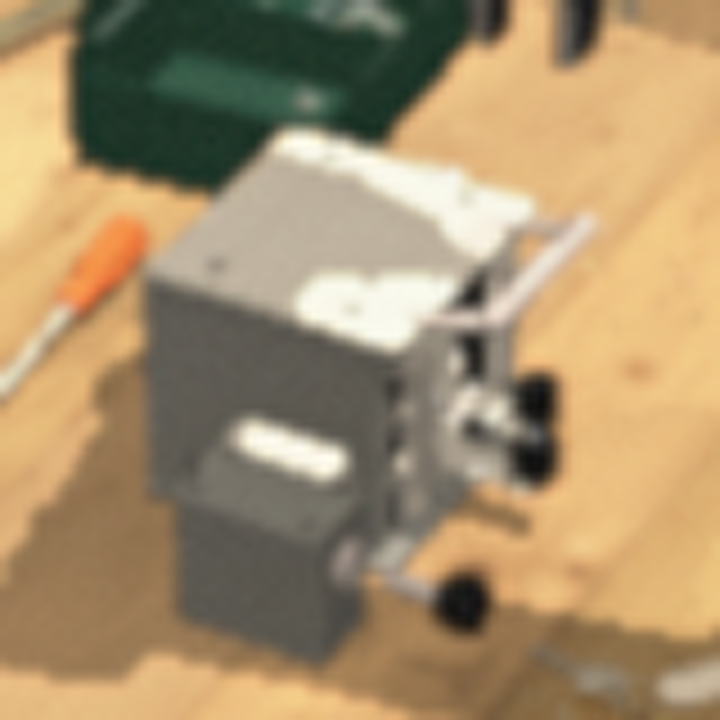

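Run:
```python
from h import *
print(inc(u2w(-133,125,180),88.55))
```

```text
([-0.1257, 0.0323, 0.104], np.float64(89.99), 'cur az 178.54', 'tilt', [-0.0248, -0.0056, -0.9997])
```

>>> jog_arm --pt "0 0.03 0 10" --pt "-0.03 0.032 0 20" --pt "-0.06 0.032 0 30" --pt "-0.09 0.032 0 40" --pt "-0.126 0.032 0 50" --pt "-0.126 0.032 0.03 60" --pt "-0.126 0.032 0.06 70" --pt "-0.126 0.032 0.1 80" --pt "-0.126 0.032 0.1 90" --pt "-0.126 0.032 0.1 90" --hand 0.3

```text
clock: 51.45
position: [459.8, 52.5, 182.4]
ee_rot: [0.012, 1.0, -0.004, -0.014]
contact_force: [0.4, 0.1, -0.1]
gripper_width: 55.3
```

Run:
```python
from h import *
st=read_state();print(w2u(st['position']),st['gripper_width'],inc(u2w(-132.5,125,49),88.55))
```

```text
[-133.48479826  124.97744523  182.43478159] 55.33858094251423 ([-0.0047, 0.001, 0.1334], np.float64(0.11), 'cur az 88.66', 'tilt', [-0.0281, -0.007, -0.9996])
```

>>> jog_arm --pt "-0.004 0 0.04 0" --pt "-0.004 0.001 0.08 0" --pt "-0.004 0.001 0.11 0" --pt "-0.005 0.001 0.128 0" --pt "-0.005 0.001 0.133 0" --pt "-0.005 0.001 0.133 0"

```text
clock: 52.2
position: [461.3, 52.5, 49.5]
ee_rot: [0.011, 1.0, -0.004, -0.014]
contact_force: [-0.2, 0.0, 0.3]
gripper_width: 55.4
```

>>> jog_arm --pt "0 0 0 0" --pt "0 0 0 0" --pt "0 0 0 0" --pt "0 0 0 0" --pt "0 0 0 0" --pt "0 0 0 0" --pt "0 0 0 0" --hand -1

```text
clock: 53.08
position: [461.7, 50.3, 51.1]
ee_rot: [0.01, 1.0, -0.005, -0.014]
contact_force: [3.0, -13.5, 6.3]
gripper_width: 28.1
```

>>> jog_arm --pt "-0.004 0 0 0" --pt "-0.009 0 0 0" --pt "-0.014 0 0 0" --pt "-0.019 0 0 0" --pt "-0.024 0 0 0" --pt "-0.029 0 0 0" --pt "-0.033 0 0 0" --pt "-0.036 0 0 0" --pt "-0.039 0 0 0" --pt "-0.039 0 0 0"

```text
clock: 54.32
position: [497.0, 49.5, 51.0]
ee_rot: [0.01, 1.0, -0.006, -0.018]
contact_force: [-14.8, 6.0, 18.1]
gripper_width: 28.2
```

Run:
```python
from h import *
st=read_state();print(w2u(st['position']),st['gripper_width'],st['contact_force'])
```

```text
[-96.20101231 122.85548916  51.02433718] 28.223204126436716 [-14.82551018   5.98519224  18.1016425 ]
```

>>> jog_arm --pt "0 0 0 0" --pt "0 0 0 0" --pt "0 0 0 0" --pt "0 0 0 0" --hand 0.5

```text
clock: 54.82
position: [497.3, 49.4, 50.8]
ee_rot: [0.01, 1.0, -0.006, -0.018]
contact_force: [0.4, -0.1, -0.4]
gripper_width: 64.0
```

>>> jog_arm --pt "0 0 -0.04 0" --pt "0 0 -0.09 0" --pt "0.03 0 -0.14 0" --pt "0.06 -0.03 -0.2 0" --pt "0.07 -0.06 -0.24 0" --pt "0.07 -0.06 -0.24 0" --pt "0.07 -0.06 -0.24 0"

```text
clock: 55.7
position: [434.2, -6.5, 293.3]
ee_rot: [0.01, 1.0, -0.006, -0.018]
contact_force: [0.2, 0.0, -0.8]
gripper_width: 63.9
```

Run:
```python
from h import *
st,im=grab('wrist','w25');crop(im,'w25b',0,512,0,384,1.5)
print(st['clock'],w2u(st['position']),st['contact_force'])
for x in (-97,-132): print((1.5*proj('wrist',u2w(x,125,54),st)).round())
_,im=grab('scene','s25');crop(im,'s25b',210,330,120,220,6.5)
_,im=grab('top','t25');crop(im,'t25b',0,512,40,290,1.5)
```

```text
55.7 [-157.57607261   65.28868302  293.33550254] [ 0.16263214  0.01369569 -0.80482904]
[457. 331.]
[459. 292.]
```

View pics/w25b.png

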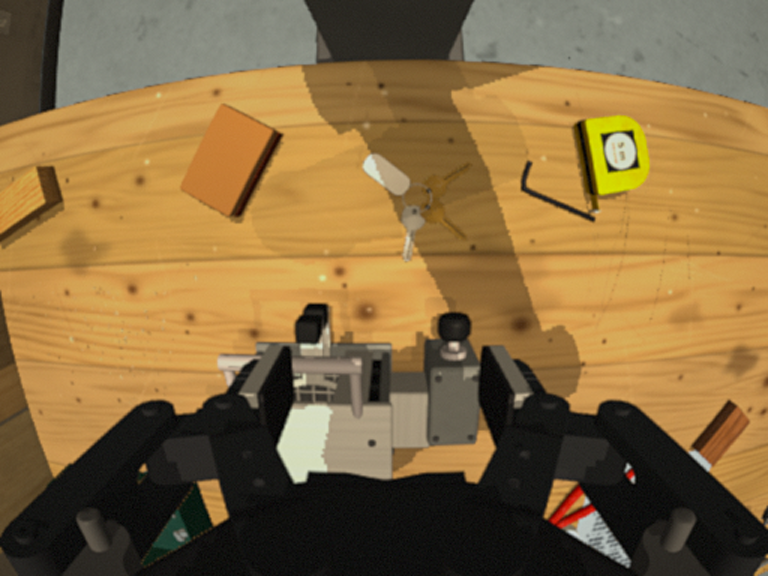

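View pics/s25b.png

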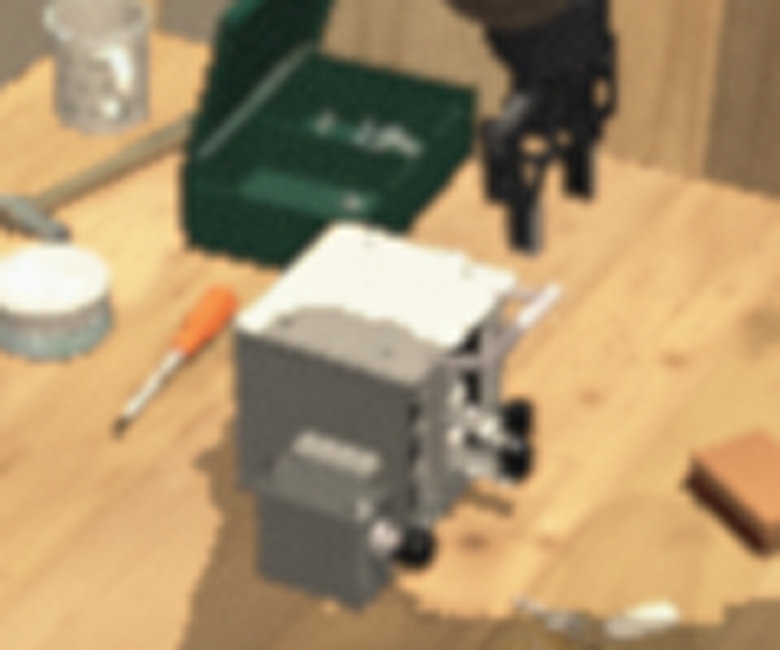

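View pics/t25b.png

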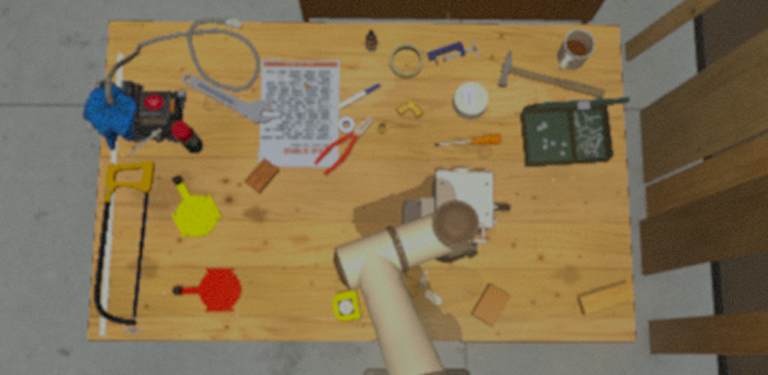

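```bash
python3 -c "
from bench import *
print(job_done(), read_state()['clock'])"
```

```text
the job is handed in; nothing more can be done
the job is handed in; nothing more can be done
```

The job is handed in at about 56 s, with every step done in the order asked. No verdict was reported.

**What I did**
- **Air slide:** I pulled the knob out, and the picture put it right at its outer mark.
- **Discs:** Only two were on the worktop. The one on the left went into slot_0 and the one on the right into slot_1. I left the red and yellow look-alikes, the tape measure and the sanding block alone.
- **Hood:** I pressed the stay at its tab until it folded. I then held the hood by its bar all the way down, at about 0.4 rad/s and slower at the end, and released it shut.
- **Air slide home:** I pushed the knob about 35 mm, until it met the stop at about 15 N.

**Last checks**
- **Hood:** The lid corner and the bar's free end lie where a shut hood should put them, and nothing moved when I let go.
- **Knob and posts:** The knob is at its home position and both posts stand in the notch.
- **Bystanders:** The tape measure and sanding block lie where they were.

**What disagreed**
- **slot_1 disc:** After the first release it sat about 5 mm to the right, for a reason I did not find. I gripped it again, centred it and pushed it in. It then measured within about 2 mm in x and y.
- **Hood angle:** From the tool position the angle read 0.028 rad instead of 0. The pictures show it shut, so I put this down to the bar sitting a little off in the fingers.
- **Tool tilt:** The tool drifted about 2 degrees from vertical during the run, with no visible effect.

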